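# Unhook a heat sink and seat it in the assembly jig

### The job

Take the heat sink off the barbed hook of its stand, easing it over the barb without wrenching it, and seat it in the pocket of the assembly jig, fins up and with the jig's key inside its window, fully home so that its plate lies flush with the jig's top. Let go of it and leave the other things on the bench where they are.

Things in the scene. Friction and masses are not known exactly. Their poses are not given: they have to be found in the camera images.
- sink_center (a point): Centre of the heat sink's plate: loose, about 0.16 kg; bare aluminium, 92 long (z -46..46) x 44 wide (y) x 8 thick (x -4..4), a black fin block on its +x face, a through window near its +z end. It hangs free with z up, x level and the same way as the hook, its lower end 45 mm above the bench, its back against the post. Centre of mass near x 9, z -9.
- sink_window (a point): Centre of the heat sink's window, same axes, 23 mm from the plate's centre along +z. The window is 22 high (z) x 20 wide (y), through the 8 mm plate; beyond it is a 12 mm bar at the plate's +z end, which rests on the hook's arm, and beside it 12 mm wide cheeks.
- sink_fins (a point): Centre of the fin block, same axes: 15 mm from the plate's centre toward -z and 19 mm along +x. The block is 26 wide (y) x 38 long (z) and stands 30 mm off the plate; its outer sides are flat and good to grip.
- hook_root (a point): Root of the hook, where it leaves the front of the stand's post, 122 mm above the bench. x points along the hook, level, roughly to the robot's left (world +y); z up. The hook is steel, 8 wide (y). A level arm 6 thick (z -3..3) runs out to x 20, then a 6 thick leg rises at 35 degrees, outward and up, its centre line from (x 20, z 0) to (x 46, z 18).
- hook_tip (a point): Tip of the barb, axes as the hook's root. The barb, 13 long and 5 thick, points back from the top of the leg (root's frame x 46, z 20) to this tip (x 34, z 23), its top edge at z 26. The whole hook is 29 high, more than the window: an upright plate cannot pass. Raise it, tilt it about 35 degrees (lower end outward, upper end toward the post) and move it out and up along the leg.
- stand: The hook's stand, fixed to the bench. Origin on the bench, straight below the hook's root; same axes. The post is 24 wide (y), 16 deep behind x 0, its top 130 mm above the bench; the foot is 110 x 100 x 12 high, from x -65 to x 45.
- jig_pocket (a point): Centre of the floor of the jig's pocket, 10 mm above the bench, z up. The jig is a grey block, 136 (x) x 90 (y) x 18 high, fixed. The pocket is 95 (x) x 47 (y), 8 deep, with small chamfers: 1.5 mm to spare each side of the plate, no room for fingers at its edges. With the plate home and flush, its centre is 4 mm above this point.
- jig_key (a point): Middle of the square steel key on the pocket floor, 12 x 12 and 7.5 high, 23 mm from the pocket's centre toward its -x, which faces roughly to the robot's right (world -y). It must go into the plate's window, so the plate's +z end lies toward the jig's -x.
- jar_mid (a point): Middle of a small amber glass jar with steel lid, 56 in diameter and 62 high, standing loose: a bystander, leave alone.
- driver_grip (a point): Handle of a loose screwdriver lying on the bench: a bystander, leave alone.
- meter_mid (a point): Middle of a loose yellow hand multimeter, 130 x 75 x 32 high, lying on the bench: a bystander, leave alone.
There are look-alikes about, which are no part of the job. Leave any green, purple or turquoise look-alike of the part that bears sink_center alone.

How it is judged:
On the way:
1. the heat sink is off the hook and clear of it (distance between sink_center and hook_root above 0.12 m), for 0.2 s.
At the end, for the whole second after the job is handed in: The heat sink rests still and released in the jig's pocket, fins up and the key inside its window: its plate centre within 3 mm of the pocket centre sideways, at most 2 mm above flush, level within 0.05 rad and in line with the pocket within 0.07 rad (horizontal distance between sink_center and jig_pocket below 0.003 m and z of sink_center in the frame of jig_pocket between 0.001 and 0.006 m and angle between sink_center's own x axis and vertical below 0.05 rad and angle between the z axis of sink_center and the x axis of jig_pocket, either way round below 0.07 rad and x of sink_window in the frame of jig_pocket below -0.015 m and linear speed of sink below 0.01 m/s and angular speed of sink below 0.1 rad/s); the robot touches nothing.
It fails at once if the heat sink is forced against the hook or its stand with more than 40 N (contact force between sink and stand above 40 N).
It fails at once if the jar, the screwdriver or the multimeter is moved by more than 20 mm (distance of any of jar_mid, driver_grip, meter_mid from where it was at the start of the episode above 0.02 m).
It also fails if it takes over 69 s, if anything falls off the work surface, if the arm or the gripper's body presses on something with over 40 N, if the wrist force passes 120 N, or if a joint passes its speed limit or range.

### The arm

A 6-joint arm with a two-finger parallel gripper is mounted at the origin on the work surface. World frame = base frame: x ahead of the robot, y to its left, z up, the work surface at z = 0. Lengths are in m, angles in rad, forces in N, time in s.
With the tool pointing down it reaches from about 0.35 to 0.775 m from the base axis. Payload 5.5 kg.
Tool frame: the origin (TCP) lies midway between the tips of the shut fingers; the grasp point (between the pads) lies 19 mm behind it; z points along the fingers, x is the direction in which the jaws open and shut, and the axes are right-handed (so a half turn about z gives the same grasp; the last joint's range is limited). The gripper opens to 85 mm and grips with 20 to 120 N. Pads are 22 mm wide; open, the fingers measure 114 mm over their backs; the gripper's body (76 mm by 85 mm) begins 54 mm behind the grasp point. The pads swing forward as they close: fully open they stand 13 mm farther back than shut.
Start: joints at [-1.35, 0.313, 0.046, 1.304, 0, 1.431], TCP at [0.203, -0.538, 0.192] pointing down, gripper open.
Joint ranges: [-2.76, 2.76], [-0.86, 1.69], [-1.03, 1.26], [-2.2, 2.34], [-1.47, 1.5], [-3.14, 3.14]. Speed limits (rad/s): [2.57, 2.57, 3.14, 3.14, 3.14, 3.14].

### API

Orientations are given as a unit quaternion [w, x, y, z].
In Python, from workcell import env gives the robot as it stands.
- The arm moves only by the tool servo_tool, never from a script. Its argument "targets" is a list of rows, each an object with "xyz": the shift along the tool's x, y, z in m, a list of three; "twist": the turn, a rotation vector about the tool's x, y, z in rad, a list of three; "jaw": the opening, from 0 (shut) to 1 (fully open). A call has 1 to 12 rows; each row is the pose to reach, as a shift and turn from the pose commanded when the call began, along the tool's axes at that moment; what a row does not reach only later rows make up. A row lasts 1/12 s, in which the tool goes at most 41.7 mm and 7.16 degrees, less where a joint would pass 70% of its speed; a pose out of reach is approached as far as the arm can. A call with a gripper value outside its range is refused whole. The fingers move at their own pace and stop on an object; "squeeze" is the grip in N (left out, the last holds). Time passes only in rows, so rows that repeat a pose let the fingers close. It gives the time, the measured TCP pose, the force and the opening at its end, in the units of the state.
- env.get_state(): the state, without advancing time (a new reading comes with each control period).
- env.read_camera(name): name is "scene" or "top" or "wrist"; returns a dict with "color" (400x640x3 uint8, red, green, blue), "depth" (400x640 float32, m along the optical axis (not along the pixel's ray), 0 where there is no reading), "fx", "fy", "cx", "cy" (pixels), "eye" and "attitude" of the camera in the world. Camera axes: x right, y down, z forward; pixel columns grow to the right and rows downward; lengths in m; the calibration is good to about 2 mm. A picture is of the moment at which its call begins.
- env.hand_in(): hands the job in, once; it reports no verdict.
The state is a dict: "clock": time; "joint_pos": joint angles; "qvel": joint speeds; "tau": joint torques, N m; "tcp_pos": TCP position; "orientation": TCP orientation; "wrist_force": force on the tool from outside, world axes, zero at the start; "ft_torque": the same for the moment, N m; "finger_gap": finger opening in m.
Only numpy, scipy, OpenCV 4.12 (cv2) and the standard library are available. Lean on these libraries where they do the work, as an engineer would, in place of code of your own. Each camera call takes 0.05 s, during which the arm holds its last target. There are 200 camera calls.

## Working session

There is one attempt and no reset: what is moved stays moved. The work goes in short steps, Python scripts to look and compute and a tool call to move; the robot and the scene stay as the last step left them, time stands still between calls to the robot, and variables do not carry over. Pictures are saved under pics/ and viewed, about 8 in all and at most 12, crops included, and the job is handed in when it is done.

Besides the shell and the picture viewer there is one more tool, called after "Emit:" by a JSON object that holds its "api" and its "payload". servo_tool: Moves the arm, as the interface text tells. Its arguments: {"type":"object","properties":{"targets":{"type":"array","items":{"type":"object","properties":{"xyz":{"type":"array","items":{"type":"number"}},"twist":{"type":"array","items":{"type":"number"}},"jaw":{"type":"number"}}}},"squeeze":{"type":"number"}},"required":["targets"]}

```bash
mkdir -p pics
cat > h.py <<'E'
import numpy as np, cv2
from scipy.spatial.transform import Rotation as R
from workcell import env
def q2R(q): return R.from_quat([q[1],q[2],q[3],q[0]]).as_matrix()
def cam(n):
    c=env.read_camera(n); a=np.array(c['attitude'],float)
    c['R']=a if a.shape==(3,3) else q2R(a); c['eye']=np.array(c['eye']); return c
def pts(c):
    v,u=np.mgrid[0:400,0:640]; d=c['depth']
    p=np.stack([(u-c['cx'])/c['fx']*d,(v-c['cy'])/c['fy']*d,d],-1)
    return p@c['R'].T+c['eye']
def ray(c,u,v,z):
    d=c['R']@np.array([(u-c['cx'])/c['fx'],(v-c['cy'])/c['fy'],1]); return c['eye']+d*(z-c['eye'][2])/d[2]
def save(c,n): cv2.imwrite('pics/'+n,c['color'][:,:,::-1])
E
python3 - <<'E'
from h import *
s=env.get_state(); print({k:np.round(v,3) for k,v in s.items()})
a=[]
for n in('scene','top'):
    c=cam(n); print(n,c['eye'],np.round(c['R'],3).tolist(),c['fx'],c['cx'],c['cy'],c['attitude']); np.savez(n+'.npz',**c); a.append(c['color'])
cv2.imwrite('pics/a.png',cv2.resize(np.vstack(a),(480*1,600))[:,:,::-1])
for n,x in zip('st',a): cv2.imwrite(f'pics/{n}.png',x[:,:,::-1])
E
```

```text
{'clock': np.float64(0.0), 'joint_pos': array([-1.35 ,  0.314,  0.045,  1.304, -0.   ,  1.431]), 'qvel': array([-0.002, -0.001, -0.001,  0.001, -0.   , -0.001]), 'tau': array([-0.0000e+00, -4.8063e+01,  2.9853e+01,  1.9000e-02, -0.0000e+00,
       -0.0000e+00]), 'tcp_pos': array([ 0.203, -0.537,  0.191]), 'orientation': array([-0.001,  0.823, -0.569, -0.001]), 'wrist_force': array([-0.24 ,  0.625, -0.003]), 'ft_torque': array([-0.039,  0.012, -0.052]), 'finger_gap': np.float64(0.085)}
scene [1.05986207 0.64517283 0.9906958 ] [[-0.813, 0.42, -0.402], [0.582, 0.589, -0.561], [0.001, -0.691, -0.723]] 506.7203217233637 319.638558589515 200.50298661998326 [-0.11419021  0.28333066  0.8839366  -0.35403448]
top [ 0.47726083 -0.00869949  1.20928986] [[-0.029, -0.992, 0.121], [-1.0, 0.027, -0.011], [0.008, -0.122, -0.993]] 516.0870380272327 316.0380790370854 205.58875398314882 [ 0.03959177 -0.6958242   0.71560885 -0.04653121]
```

View pics/s.png

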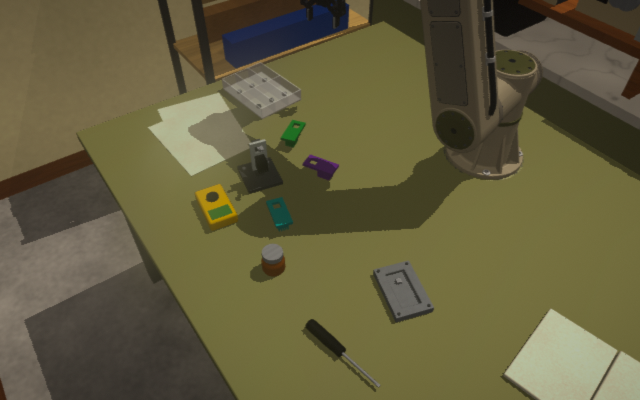

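View pics/t.png

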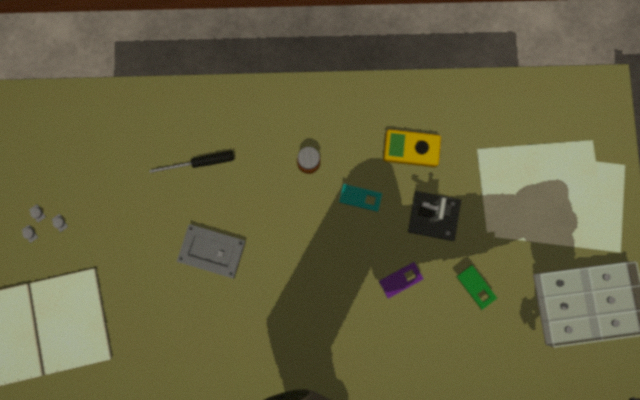

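The candidates in the top view are turquoise (360,197), purple (400,281) and green (477,286), all lying on the bench, plus the bare aluminium part on the stand at (435,212) in top and (258,155) in scene. Only the last one hangs on the hook and is uncoloured, so it is the one meant. The jig is at top (211,250). I'll confirm with one enlarged crop.

Run:
```python
from h import *
s=cv2.imread('pics/s.png')[125:200,220:300]; t=cv2.imread('pics/t.png')[180:250,390:480]; j=cv2.imread('pics/t.png')[215:285,170:260]
f=lambda i:cv2.resize(i,(400,380),interpolation=cv2.INTER_CUBIC)
cv2.imwrite('pics/c.png',np.hstack([f(s),f(t)]))
for n in('scene','top'):
    c=dict(np.load(n+'.npz')); P=pts(c)
    r=(P[...,1]>-.40)&(P[...,1]<-.12)&(P[...,0]>.38)&(P[...,0]<.56)&(P[...,2]>.02)&(c['depth']>0)
    q=P[r]; 
    for lo,hi in((.02,.06),(.06,.1),(.1,.122),(.122,.135),(.135,.2)):
        w=q[(q[:,2]>lo)&(q[:,2]<hi)]
        if len(w): print(n,lo,len(w),w.min(0).round(3),w.max(0).round(3),np.median(w,0).round(3))
# jig via top
c=dict(np.load('top.npz')); P=pts(c)
r=(P[...,1]>.05)&(P[...,1]<.40)&(P[...,0]>.28)&(P[...,0]<.5)&(P[...,2]>.013)&(P[...,2]<.03)
n,l,st,ce=cv2.connectedComponentsWithStats(r.astype(np.uint8)); k=1+st[1:,4].argmax()
print('jig',P[l==k].mean(0),st[k], cv2.minAreaRect((P[l==k][:,:2]*1000).astype(np.float32)))
```

```text
scene 0.02 683 [ 0.38  -0.4    0.021] [ 0.488 -0.157  0.047] [ 0.444 -0.234  0.039]
top 0.02 1403 [ 0.381 -0.4    0.02 ] [ 0.553 -0.159  0.047] [ 0.442 -0.247  0.038]
jig [0.48606707 0.20649197 0.01784245] [185 261  54  17 430] ((481.908935546875, 220.41299438476562), (35.96522521972656, 121.36094665527344), 0.05296989530324936)
```

View pics/c.png

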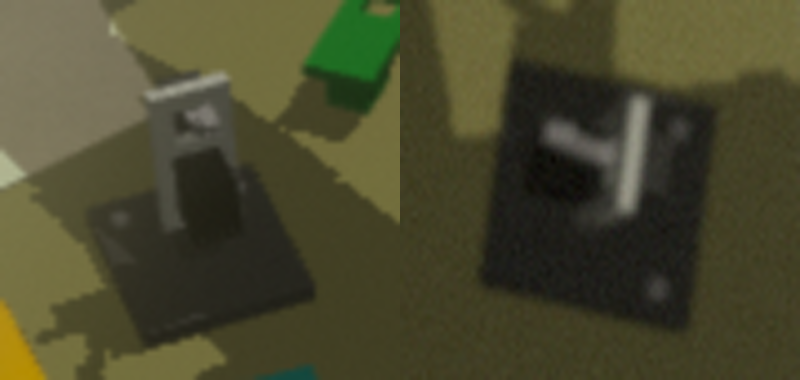

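The crop confirms it: a bare plate hangs with the hook leg through its window and black fins on the +y side. Next I measure the stand, sink and jig with rays.

Run:
```python
from h import *
for n in('scene','top'):
    c=dict(np.load(n+'.npz')); P=pts(c)
    r=(P[...,1]>-.40)&(P[...,1]<-.1)&(P[...,0]>.4)&(P[...,0]<.75)&(P[...,2]>.05)&(c['depth']>0)
    q=P[r]
    for lo,hi in((.05,.1),(.1,.125),(.125,.2)):
        w=q[(q[:,2]>lo)&(q[:,2]<hi)]
        if len(w): print(n,lo,len(w),w.min(0).round(3),w.max(0).round(3),np.median(w,0).round(3))
c=dict(np.load('top.npz')); g=c['color'].max(2).astype(int); P=pts(c)
sat=c['color'].max(2).astype(int)-c['color'].min(2)
print('plate px'); 
m=np.zeros((400,640),np.uint8); m[192:222,436:450]=1
m=(m&(g>110)).astype(np.uint8)
v,u=np.nonzero(m); print(len(u),u.min(),u.max(),v.min(),v.max())
W=np.array([ray(c,a,b,.137)[:2] for a,b in zip(u,v)])
rc=cv2.minAreaRect((W*1000).astype(np.float32)); print('plate top',rc, cv2.boxPoints(rc).round(1).tolist())
vx=np.linalg.eigh(np.cov(W.T))[1][:,1]; print('pca',W.mean(0),np.degrees(np.arctan2(vx[1],vx[0])))
# foot
m=np.zeros((400,640),np.uint8); m[185:250,400:470]=1
m=m&(g<60)&(sat<18); m=cv2.morphologyEx(m.astype(np.uint8),cv2.MORPH_CLOSE,np.ones((9,9)))
n,l,st,ce=cv2.connectedComponentsWithStats(m); k=1+st[1:,4].argmax(); v,u=np.nonzero(l==k)
W=np.array([ray(c,a,b,.012)[:2] for a,b in zip(u,v)]); rc=cv2.minAreaRect((W*1000).astype(np.float32)); print('foot',st[k],rc)
# jig
m=np.zeros((400,640),np.uint8); m[215:285,170:255]=1
m=(m&(sat<25)&(g>70)).astype(np.uint8); m=cv2.morphologyEx(m,cv2.MORPH_CLOSE,np.ones((9,9)));m=cv2.morphologyEx(m,cv2.MORPH_OPEN,np.ones((5,5)))
n,l,st,ce=cv2.connectedComponentsWithStats(m); k=1+st[1:,4].argmax(); v,u=np.nonzero(l==k)
W=np.array([ray(c,a,b,.018)[:2] for a,b in zip(u,v)]); rc=cv2.minAreaRect((W*1000).astype(np.float32)); print('jig',st[k],rc)
```

```text
scene 0.05 276 [ 0.574 -0.293  0.051] [ 0.619 -0.247  0.1  ] [ 0.605 -0.268  0.086]
scene 0.1 95 [ 0.573 -0.294  0.1  ] [ 0.618 -0.245  0.125] [ 0.6   -0.282  0.11 ]
scene 0.125 146 [ 0.573 -0.305  0.125] [ 0.618 -0.243  0.151] [ 0.6   -0.282  0.136]
top 0.05 213 [ 0.574 -0.304  0.05 ] [ 0.618 -0.25   0.1  ] [ 0.593 -0.27   0.089]
top 0.1 64 [ 0.574 -0.302  0.1  ] [ 0.617 -0.261  0.125] [ 0.596 -0.281  0.116]
top 0.125 254 [ 0.575 -0.306  0.125] [ 0.618 -0.242  0.151] [ 0.598 -0.286  0.133]
plate px
82 436 449 192 218
plate top ((604.5466918945312, -284.139404296875), (17.093585968017578, 58.610286712646484), 71.19850158691406) [[574.0999755859375, -282.79998779296875], [629.5, -301.70001220703125], [635.0, -285.5], [579.5999755859375, -266.6000061035156]]
pca [ 0.59699689 -0.28500073] 164.99451392293838
foot [ 408  191   53   50 2004] ((592.8945922851562, -298.22869873046875), (111.28450012207031, 100.48778533935547), 77.04216003417969)
jig [ 178  225   67   52 2373] ((526.1272583007812, 221.43154907226562), (137.619140625, 92.35969543457031), 72.06741333007812)
```

```bash
cat >> h.py <<'E'
def u2(d): d=np.radians(d); return np.array([np.cos(d),np.sin(d),0])
Z=np.array([0,0,1.])
H=77.;ROOT=np.array([.595,-.288,.122]); JIG=np.array([.526,.2214,.010]); JA=72.
def toolR(h,ang):  # tool z = -cos(ang)h - sin(ang)Z , tool x = -(Z x h)
    z=-np.cos(np.radians(ang))*h-np.sin(np.radians(ang))*Z; x=-np.cross(Z,h); return np.c_[x,np.cross(z,x),z]
def go(p,Rm,p0=None,R0=None):
    s=env.get_state(); p0=s['tcp_pos'] if p0 is None else p0; R0=q2R(s['orientation']) if R0 is None else R0
    print('xyz',(R0.T@(np.array(p)-p0)).round(4).tolist(),'twist',R.from_matrix(R0.T@Rm).as_rotvec().round(4).tolist())
E
cat > plan.py <<'E'
import numpy as np, heapq
def seg(p,a,b):
    a,b=np.array(a,float),np.array(b,float); t=np.clip((p-a)@(b-a)/((b-a)@(b-a)),0,1); return np.linalg.norm(p-a-t[:,None]*(b-a),axis=1)
def box(p,x0,x1,z0,z1):
    d=np.maximum(np.array([x0,z0])-p,p-np.array([x1,z1])); return np.linalg.norm(np.maximum(d,0),axis=1)+np.minimum(d.max(1),0)
def hook(p): return np.minimum.reduce([box(p,-20,21,-3,3),seg(p,(20,0),(46,18))-3,seg(p,(46,20),(36,22.6))-2.5,box(p,-16,0,-122,8)])
def edge(x0,x1,z0,z1):
    X,Zz=np.meshgrid(np.arange(x0,x1+.1,2),np.arange(z0,z1+.1,2)); return np.c_[X.ravel(),Zz.ravel()]
S=np.r_[edge(-4,4,34,46),edge(-4,4,-46,12),edge(4,34,-34,4)]
def clr(x,z,t):
    t=np.radians(t);c,s=np.cos(t),np.sin(t)  # tilt: +x -> up, -z -> +x
    return hook(np.c_[x+c*S[:,0]-s*S[:,1], z+s*S[:,0]+c*S[:,1]]).min()
if __name__=='__main__':
    from functools import lru_cache
    C=lru_cache(None)(clr); st=(4,-31,0); best={st:0}; par={}; q=[(0,st)]
    while q:
        d,n=heapq.heappop(q)
        if d>best[n]: continue
        if n[0]>75: break
        for k in np.ndindex(3,3,3):
            m=(n[0]+k[0]-1,n[1]+k[1]-1,n[2]+3*(k[2]-1))
            if m==n or not(-5<=m[0]<80 and -40<=m[1]<70 and 0<=m[2]<=60): continue
            e=C(*m)
            if e<(.2 if max(abs(m[0]-4),abs(m[1]+31))>2 else -.1): continue
            nd=d+(1+.5*abs(k[2]-1))*(1+40/max(min(e,8),.3)**2)
            if nd<best.get(m,1e9): best[m]=nd;par[m]=n;heapq.heappush(q,(nd,m))
    P=[n]
    while n in par: n=par[n];P.append(n)
    P=P[::-1]; print(len(P)); print([(p,round(C(*p),1)) for p in P])
E
python3 plan.py
python3 - <<'E'
from h import *
c=dict(np.load('top.npz'));P=pts(c)
for n,(a,b,e,f) in dict(turq=(335,180,385,215),jar=(295,140,325,178),purple=(375,260,425,300)).items():
    q=P[b:f,a:e].reshape(-1,3); q=q[q[:,2]>.006]; print(n,q.min(0).round(3),q.max(0).round(3))
E
```

```text
74
[((4, -31, 0), np.float64(0.0)), ((5, -30, 0), np.float64(1.0)), ((6, -29, 0), np.float64(2.0)), ((7, -28, 0), np.float64(3.0)), ((8, -27, 0), np.float64(4.0)), ((9, -26, 0), np.float64(5.0)), ((10, -25, 0), np.float64(6.0)), ((11, -24, 0), np.float64(7.0)), ((12, -23, 0), np.float64(8.0)), ((13, -23, 0), np.float64(7.8)), ((14, -23, 3), np.float64(7.7)), ((15, -23, 3), np.float64(7.7)), ((16, -23, 6), np.float64(7.4)), ((17, -23, 6), np.float64(7.4)), ((18, -23, 6), np.float64(7.1)), ((19, -23, 9), np.float64(7.0)), ((20, -23, 9), np.float64(7.0)), ((21, -22, 9), np.float64(6.8)), ((22, -22, 12), np.float64(6.9)), ((23, -22, 12), np.float64(7.0)), ((24, -22, 15), np.float64(6.8)), ((25, -22, 15), np.float64(6.7)), ((26, -21, 15), np.float64(6.7)), ((27, -21, 18), np.float64(7.0)), ((28, -21, 18), np.float64(6.6)), ((29, -20, 21), np.float64(6.8)), ((30, -20, 21), np.float64(7.0)), ((31, -19, 24), np.float64(6.7)), ((32, -19, 24), np.float64(7.1)), ((33, -19, 24), np.float64(6.6)), ((34, -18, 27), np.float64(7.3)), ((35, -17, 30), np.float64(7.2)), ((36, -17, 30), np.float64(7.4))
[... 797 characters left out ...]
60, 1, 24), np.float64(6.4)), ((61, 1, 24), np.float64(7.0)), ((62, 1, 24), np.float64(7.2)), ((63, 2, 24), np.float64(7.8)), ((64, 2, 24), np.float64(8.6)), ((65, 2, 24), np.float64(8.9)), ((66, 1, 24), np.float64(8.2)), ((67, 1, 24), np.float64(8.5)), ((68, 1, 24), np.float64(8.9)), ((69, 0, 24), np.float64(8.4)), ((70, -1, 24), np.float64(8.2)), ((71, -2, 24), np.float64(8.1)), ((72, -3, 24), np.float64(8.2)), ((73, -4, 24), np.float64(8.5)), ((74, -5, 24), np.float64(8.9)), ((75, -6, 24), np.float64(9.4)), ((76, -7, 24), np.float64(10.0))]
turq [ 0.477 -0.174  0.006] [ 0.679 -0.009  1.209]
jar [ 0.477 -0.044  0.006] [0.781 0.019 1.209]
purple [ 0.407 -0.259  0.006] [ 0.493 -0.009  1.209]
```

Emit:
{"api": "servo_tool", "payload": {"targets": [{"xyz": [0,0,-0.04],"twist": [0,0,0],"jaw": 1},{"xyz": [-0.03,-0.03,-0.08],"twist": [0,0,-0.1],"jaw": 1},{"xyz": [-0.06,-0.06,-0.1],"twist": [0,0,-0.2],"jaw": 1},{"xyz": [-0.09,-0.1,-0.13],"twist": [0,0,-0.3],"jaw": 1},{"xyz": [-0.11,-0.13,-0.13],"twist": [0,0,-0.4],"jaw": 1},{"xyz": [-0.14,-0.165,-0.13],"twist": [0,0,-0.5],"jaw": 1},{"xyz": [-0.17,-0.2,-0.13],"twist": [0,0,-0.6],"jaw": 1},{"xyz": [-0.2,-0.235,-0.13],"twist": [0,0,-0.7],"jaw": 1},{"xyz": [-0.23,-0.27,-0.13],"twist": [0,0,-0.8],"jaw": 1},{"xyz": [-0.26,-0.31,-0.13],"twist": [0,0,-0.9],"jaw": 1},{"xyz": [-0.29,-0.35,-0.13],"twist": [0,0,-0.98],"jaw": 1},{"xyz": [-0.31,-0.39,-0.13],"twist": [0,0,-0.98],"jaw": 1}]}}

```text
clock: 1.1
tcp_pos: [0.4198, -0.1609, 0.3222]
orientation: [0.0, 0.994, -0.113, -0.0]
wrist_force: [1.0, -0.5, 0.0]
finger_gap: 0.0853
```

Run:
```python
from h import *
h=u2(H); Rm=toolR(h,15); g=ROOT+h*.014-Z*.048
print(g, env.get_state()['tcp_pos'])
print(go(g-Rm[:,2]*.13,Rm)); print(go(g-Rm[:,2]*.13+Z*.12,Rm))
```

```text
[ 0.59814931 -0.27435882  0.074     ] [ 0.41981686 -0.1608872   0.32221487]
xyz [0.1993, -0.0551, 0.2146] twist [-1.3089, -0.0, 0.0001]
None
xyz [0.1993, -0.0551, 0.0946] twist [-1.3089, -0.0, 0.0001]
None
```

Emit:
{"api": "servo_tool", "payload": {"targets": [{"xyz": [0.01,-0.03,0.0],"twist": [-0.12,0,0],"jaw": 1},{"xyz": [0.03,-0.06,0.01],"twist": [-0.24,0,0],"jaw": 1},{"xyz": [0.05,-0.09,0.02],"twist": [-0.36,0,0],"jaw": 1},{"xyz": [0.07,-0.1,0.02],"twist": [-0.48,0,0],"jaw": 1},{"xyz": [0.09,-0.1,0.03],"twist": [-0.6,0,0],"jaw": 1},{"xyz": [0.11,-0.1,0.03],"twist": [-0.72,0,0],"jaw": 1},{"xyz": [0.13,-0.1,0.04],"twist": [-0.84,0,0],"jaw": 1},{"xyz": [0.15,-0.1,0.05],"twist": [-0.96,0,0],"jaw": 1},{"xyz": [0.17,-0.09,0.06],"twist": [-1.08,0,0],"jaw": 1},{"xyz": [0.185,-0.08,0.07],"twist": [-1.2,0,0],"jaw": 1},{"xyz": [0.2,-0.07,0.08],"twist": [-1.309,0,0],"jaw": 1},{"xyz": [0.2,-0.055,0.095],"twist": [-1.309,0,0],"jaw": 1}]}}

```text
clock: 2.1
tcp_pos: [0.6263, -0.1542, 0.2048]
orientation: [0.61, 0.784, -0.077, -0.086]
wrist_force: [0.1, -0.3, -14.3]
finger_gap: 0.0856
```

Run:
```python
from h import *
h=u2(H); Rm=toolR(h,15); g=ROOT+h*.014-Z*.048
s=env.get_state(); print(s['joint_pos'].round(2))
go(g-Rm[:,2]*.13,Rm)
```

```text
[ 0.12  1.02  0.56  2.06 -1.14  2.53]
xyz [0.0035, -0.0947, 0.0213] twist [0.019, 0.011, 0.0386]
```

Emit:
{"api": "servo_tool", "payload": {"targets": [{"xyz": [0.003,-0.03,0.007],"twist": [0.02,0.01,0.03],"jaw": 1},{"xyz": [0.003,-0.06,0.014],"twist": [0.02,0.01,0.03],"jaw": 1},{"xyz": [0.003,-0.095,0.021],"twist": [0.02,0.01,0.03],"jaw": 1},{"xyz": [0.003,-0.095,0.021],"twist": [0.02,0.01,0.03],"jaw": 1},{"xyz": [0.003,-0.095,0.021],"twist": [0.02,0.01,0.03],"jaw": 1}]}}

```text
clock: 2.52
tcp_pos: [0.63, -0.1518, 0.1279]
orientation: [0.599, 0.793, -0.099, -0.058]
wrist_force: [0.8, 0.5, 0.9]
finger_gap: 0.085
```

Run:
```python
from h import *
s=env.get_state(); print(s['joint_pos'].round(2),s['tcp_pos'])
c=cam('wrist'); np.savez('w1.npz',**c); save(c,'w1.png'); Rt=q2R(s['orientation']); print(Rt.round(3), 'cam in tool',(Rt.T@(c['eye']-s['tcp_pos'])).round(3),(Rt.T@c['R']).round(2))
h=u2(H); Rm=toolR(h,15); g=ROOT+h*.014-Z*.048
go(g,Rm)
```

```text
[ 0.12  1.05  0.47  1.85 -1.13  2.51] [ 0.62996561 -0.15178552  0.12792651]
[[ 0.974 -0.087 -0.21 ]
 [-0.226 -0.263 -0.938]
 [ 0.026  0.961 -0.276]] cam in tool [ 0.001 -0.08  -0.182] [[ 1.    0.    0.  ]
 [-0.    0.95  0.31]
 [ 0.   -0.31  0.95]]
xyz [-0.0059, -0.019, 0.1375] twist [-0.0188, -0.0071, -0.029]
```

View pics/w1.png

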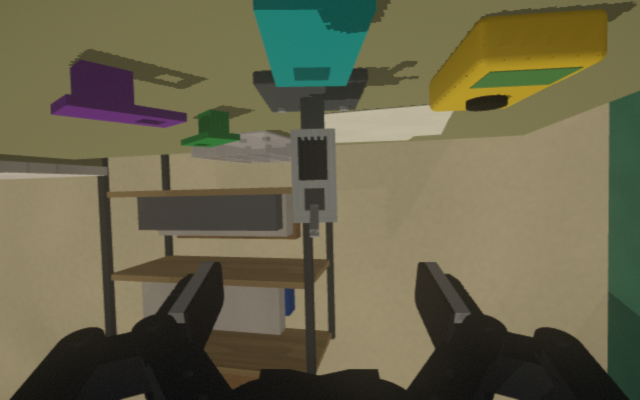

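The wrist view is inverted. It shows the plate at cols 291–337, rows 130–222, with the fins and window centred at col 314, and the turquoise part below at (315,45). The wrist camera sits under the tool, low over the turquoise part, so I'll flip the tool half a turn. First I refine the sink pose from this view.

Run:
```python
from h import *
c=dict(np.load('w1.npz')); P=pts(c); h=u2(H); y=np.cross(Z,h); B=np.c_[h,y,Z]
q=(P-ROOT)@B; g=c['color'].max(2)
m=(c['depth']>0)&(abs(q[...,1])<.04)&(q[...,0]>-.01)&(q[...,0]<.06)&(q[...,2]>-.085)&(q[...,2]<.03)
f=q[m]; 
pl=f[(f[:,0]<.014)]; print('plate',len(pl),np.median(pl,0).round(4),np.percentile(pl,1,axis=0).round(4),np.percentile(pl,99,axis=0).round(4))
A=np.c_[pl[:,1],pl[:,2],np.ones(len(pl))]; print('x=a y+b z+c',np.linalg.lstsq(A,pl[:,0],rcond=None)[0].round(4))
fi=f[(f[:,0]>.025)&(f[:,2]<-.02)]; print('fin',len(fi),np.median(fi,0).round(4),np.percentile(fi,1,axis=0).round(4),np.percentile(fi,99,axis=0).round(4))
hk=f[(f[:,0]>.02)&(f[:,2]>-.015)]; print('hook',len(hk),np.median(hk,0).round(4),hk.min(0).round(4),hk.max(0).round(4))
```

```text
plate 3002 [ 0.0079 -0.0003 -0.0208] [-0.0012 -0.0208 -0.0838] [0.0098 0.0226 0.015 ]
x=a y+b z+c [-0.0099  0.008   0.0068]
fin 746 [ 0.0379  0.0014 -0.0454] [ 0.0267 -0.0118 -0.0637] [ 0.0397  0.0139 -0.0263]
hook 285 [0.0399 0.0013 0.0113] [ 0.0208 -0.0029 -0.002 ] [0.0505 0.005  0.0263]
```

Emit:
{"api": "servo_tool", "payload": {"targets": [{"xyz": [0,0.02,0],"twist": [0,0,0.1],"jaw": 1},{"xyz": [0,0.02,0],"twist": [0,0,0.1],"jaw": 1}]}}

```text
clock: 2.73
tcp_pos: [0.6306, -0.1574, 0.1552]
orientation: [0.6, 0.787, -0.143, -0.022]
wrist_force: [0.3, -0.0, 1.7]
finger_gap: 0.0854
```

Run:
```python
from h import *
print(env.get_state()['joint_pos'].round(2))
```

```text
[ 0.11  1.01  0.47  1.87 -1.14  2.6 ]
```

Emit:
{"api": "servo_tool", "payload": {"targets": [{"xyz": [0,0,0],"twist": [0,0,-0.12],"jaw": 1},{"xyz": [0,0,0],"twist": [0,0,-0.24],"jaw": 1},{"xyz": [0,0,0],"twist": [0,0,-0.36],"jaw": 1},{"xyz": [0,0,0],"twist": [0,0,-0.48],"jaw": 1},{"xyz": [0,0,0],"twist": [0,0,-0.6],"jaw": 1},{"xyz": [0,0,0],"twist": [0,0,-0.72],"jaw": 1},{"xyz": [0,0,0],"twist": [0,0,-0.84],"jaw": 1},{"xyz": [0,0,0],"twist": [0,0,-0.96],"jaw": 1},{"xyz": [0,0,0],"twist": [0,0,-1.08],"jaw": 1},{"xyz": [0,0,0],"twist": [0,0,-1.2],"jaw": 1},{"xyz": [0,0,0],"twist": [0,0,-1.32],"jaw": 1},{"xyz": [0,0,0],"twist": [0,0,-1.44],"jaw": 1}]}}

```text
clock: 3.73
tcp_pos: [0.6299, -0.1568, 0.1521]
orientation: [0.433, 0.683, 0.416, -0.415]
wrist_force: [-0.0, 0.6, -0.3]
finger_gap: 0.0852
```

Emit:
{"api": "servo_tool", "payload": {"targets": [{"xyz": [0,0,0],"twist": [0,0,-0.12],"jaw": 1},{"xyz": [0,0,0],"twist": [0,0,-0.24],"jaw": 1},{"xyz": [0,0,0],"twist": [0,0,-0.36],"jaw": 1},{"xyz": [0,0,0],"twist": [0,0,-0.48],"jaw": 1},{"xyz": [0,0,0],"twist": [0,0,-0.6],"jaw": 1},{"xyz": [0,0,0],"twist": [0,0,-0.72],"jaw": 1},{"xyz": [0,0,0],"twist": [0,0,-0.84],"jaw": 1},{"xyz": [0,0,0],"twist": [0,0,-0.96],"jaw": 1},{"xyz": [0,0,0],"twist": [0,0,-1.08],"jaw": 1},{"xyz": [0,0,0],"twist": [0,0,-1.2],"jaw": 1},{"xyz": [0,0,0],"twist": [0,0,-1.32],"jaw": 1},{"xyz": [0,0,0],"twist": [0,0,-1.44],"jaw": 1}]}}

```text
clock: 4.73
tcp_pos: [0.6299, -0.1568, 0.1521]
orientation: [0.052, 0.24, 0.763, -0.598]
wrist_force: [-0.2, 0.1, 0.0]
finger_gap: 0.0855
```

```bash
sed -i 's/ROOT=np.array(\[.595,-.288,.122\])/ROOT=np.array([.594,-.2878,.122])/; s/x=-np.cross(Z,h); return/x=np.cross(Z,h); return/' h.py
python3 - <<'E'
from h import *
print(env.get_state()['joint_pos'].round(2))
h=u2(H); Rm=toolR(h,15); g=ROOT+h*.014-Z*.048
go(g-Rm[:,2]*.1,Rm)
go(g,Rm)
E
```

```text
[ 0.11  1.02  0.47  1.87 -1.14 -0.29]
xyz [0.0218, 0.0377, 0.0387] twist [0.0226, 0.0045, -0.3885]
xyz [0.0218, 0.0354, 0.1386] twist [0.0226, 0.0045, -0.3885]
```

Emit:
{"api": "servo_tool", "payload": {"targets": [{"xyz": [0.007,0.01,0.01],"twist": [0.01,0,-0.12],"jaw": 1},{"xyz": [0.014,0.02,0.02],"twist": [0.02,0.005,-0.24],"jaw": 1},{"xyz": [0.022,0.03,0.03],"twist": [0.022,0.005,-0.36],"jaw": 1},{"xyz": [0.022,0.038,0.039],"twist": [0.022,0.005,-0.389],"jaw": 1},{"xyz": [0.022,0.038,0.039],"twist": [0.022,0.005,-0.389],"jaw": 1},{"xyz": [0.022,0.038,0.039],"twist": [0.022,0.005,-0.389],"jaw": 1}]}}

```text
clock: 5.23
tcp_pos: [0.6185, -0.1807, 0.0984]
orientation: [-0.068, 0.093, 0.788, -0.605]
wrist_force: [0.2, -0.4, -0.2]
finger_gap: 0.0853
```

Run:
```python
from h import *
h=u2(H); Rm=toolR(h,15); g=ROOT+h*.014-Z*.048
go(g,Rm)
```

```text
xyz [-0.0004, -0.0012, 0.0989] twist [-0.0002, -0.0017, -0.0058]
```

Emit:
{"api": "servo_tool", "payload": {"targets": [{"xyz": [0,-0.001,0.03],"twist": [0,-0.002,-0.006],"jaw": 1},{"xyz": [0,-0.001,0.055],"twist": [0,-0.002,-0.006],"jaw": 1},{"xyz": [0,-0.001,0.075],"twist": [0,-0.002,-0.006],"jaw": 1},{"xyz": [0,-0.001,0.09],"twist": [0,-0.002,-0.006],"jaw": 1},{"xyz": [0,-0.001,0.099],"twist": [0,-0.002,-0.006],"jaw": 1},{"xyz": [0,-0.001,0.099],"twist": [0,-0.002,-0.006],"jaw": 1},{"xyz": [0,-0.001,0.099],"twist": [0,-0.002,-0.006],"jaw": 1}]}}

```text
clock: 5.82
tcp_pos: [0.5968, -0.2739, 0.074]
orientation: [-0.069, 0.09, 0.788, -0.605]
wrist_force: [-0.5, 0.5, 0.3]
finger_gap: 0.0856
```

Run:
```python
from h import *
h=u2(H); Rm=toolR(h,15); g=ROOT+h*.014-Z*.048
go(g,Rm)
c=cam('wrist'); np.savez('w2.npz',**c); a=c['color']; d=cam('scene')['color'][110:220,200:330]
cv2.imwrite('pics/w2.png',np.hstack([cv2.resize(a,(400,300)),cv2.resize(d,(400,300))])[:,:,::-1])
```

```text
xyz [-0.0004, -0.0, 0.0002] twist [-0.0002, 0.0004, -0.0004]
```

View pics/w2.png

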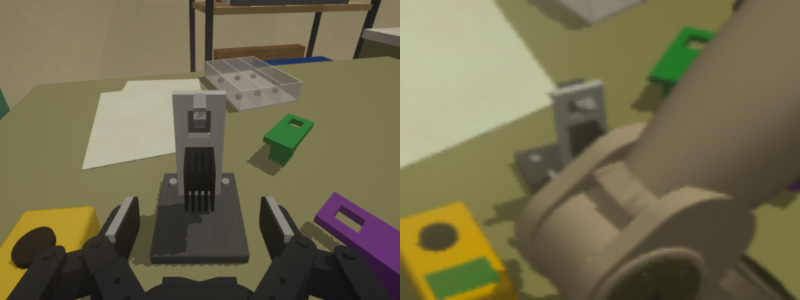

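The wrist view shows the fins centred between the fingers (col 200), the plate upright on the hook, and the multimeter well below the left finger. Closing on the fins.

Emit:
{"api": "servo_tool", "payload": {"targets": [{"xyz": [0,0,0],"twist": [0,0,0],"jaw": 0.5},{"xyz": [0,0,0],"twist": [0,0,0],"jaw": 0.4},{"xyz": [0,0,0],"twist": [0,0,0],"jaw": 0.3},{"xyz": [0,0,0],"twist": [0,0,0],"jaw": 0.2},{"xyz": [0,0,0],"twist": [0,0,0],"jaw": 0.2},{"xyz": [0,0,0],"twist": [0,0,0],"jaw": 0.2},{"xyz": [0,0,0],"twist": [0,0,0],"jaw": 0.2},{"xyz": [0,0,0],"twist": [0,0,0],"jaw": 0.2}], "squeeze": 35}}

```text
clock: 6.58
tcp_pos: [0.5962, -0.2739, 0.0718]
orientation: [-0.07, 0.089, 0.788, -0.605]
wrist_force: [-0.5, -1.5, -0.3]
finger_gap: 0.017
```

```bash
cat > rows.py <<'E'
from h import *
# sink waypoints in root frame (mm,deg) -> tool rows relative to current pose
W=[(4,-31,0),(8,-27,0),(12,-23,0),(20,-23,9),(25,-22,15),(30,-20,21),(35,-17,30),(40,-14,36),(46,-8,42),(51,-2,42),(54,1,33),(57,.5,24),(65,2,24),(76,2,24),(95,10,24)]
h=u2(H); y=np.cross(Z,h); s=env.get_state(); R0=q2R(s['orientation']); p0=s['tcp_pos']
S0=ROOT+h*.004-Z*.031; d=p0-S0
for x,z,t in W[1:]:
    Q=R.from_rotvec(-y*np.radians(t)).as_matrix(); p=ROOT+h*x/1e3+Z*z/1e3+Q@d
    print((x,z,t),end=' '); go(p,Q@R0,p0,R0)
E
python3 rows.py
```

```text
(8, -27, 0) xyz [0.0, -0.0028, -0.0049] twist [0.0, 0.0, 0.0]
(12, -23, 0) xyz [0.0, -0.0057, -0.0098] twist [0.0, 0.0, 0.0]
(20, -23, 9) xyz [0.0, -0.0046, -0.0208] twist [-0.1571, -0.0004, 0.0]
(25, -22, 15) xyz [0.0, -0.0052, -0.0279] twist [-0.2618, -0.0007, 0.0]
(30, -20, 21) xyz [0.0, -0.007, -0.0352] twist [-0.3665, -0.001, 0.0]
(35, -17, 30) xyz [0.0, -0.0107, -0.0435] twist [-0.5236, -0.0014, 0.0]
(40, -14, 36) xyz [0.0, -0.0139, -0.0507] twist [-0.6283, -0.0017, 0.0]
(46, -8, 42) xyz [0.0001, -0.02, -0.0594] twist [-0.733, -0.002, 0.0]
(51, -2, 42) xyz [0.0001, -0.0245, -0.0658] twist [-0.733, -0.002, 0.0]
(54, 1, 33) xyz [0.0001, -0.024, -0.0673] twist [-0.576, -0.0016, 0.0]
(57, 0.5, 24) xyz [0.0001, -0.0205, -0.0675] twist [-0.4189, -0.0011, 0.0]
(65, 2, 24) xyz [0.0001, -0.0199, -0.0756] twist [-0.4189, -0.0011, 0.0]
(76, 2, 24) xyz [0.0, -0.017, -0.0863] twist [-0.4189, -0.0011, 0.0]
(95, 10, 24) xyz [0.0001, -0.0199, -0.1067] twist [-0.4189, -0.0011, 0.0]
```

The gap is 17 mm, less than the 26 mm block, so something is off. Looking again.

Run:
```python
from h import *
c=cam('wrist'); np.savez('w3.npz',**c); a=c['color']; d=cam('scene')['color'][110:220,200:330]
cv2.imwrite('pics/w3.png',np.hstack([cv2.resize(a[100:400,160:480],(450,420)),cv2.resize(d,(350,420))])[:,:,::-1])
s=env.get_state(); print(s['wrist_force'],s['ft_torque'],s['finger_gap'])
P=pts(c); h=u2(H); y=np.cross(Z,h); q=(P-ROOT)@np.c_[h,y,Z]
m=(c['depth']>0)&(abs(q[...,1])<.04)&(q[...,0]>-.01)&(q[...,0]<.06)&(q[...,2]>-.085)&(q[...,2]<.03)
f=q[m]; pl=f[(f[:,0]<.014)&(f[:,2]>-.02)];print(np.median(pl,0),np.percentile(pl,1,axis=0).round(4),np.percentile(pl,99,axis=0).round(4))
```

```text
[-0.0832591   0.84042753  0.28929557] [ 8.07120745e-01 -2.26928585e-01 -1.00405565e-05] 0.017022091627958286
[ 0.00799269 -0.00140977 -0.00101095] [-0.0008 -0.0224 -0.0196] [0.0096 0.0208 0.0161]
```

View pics/w3.png

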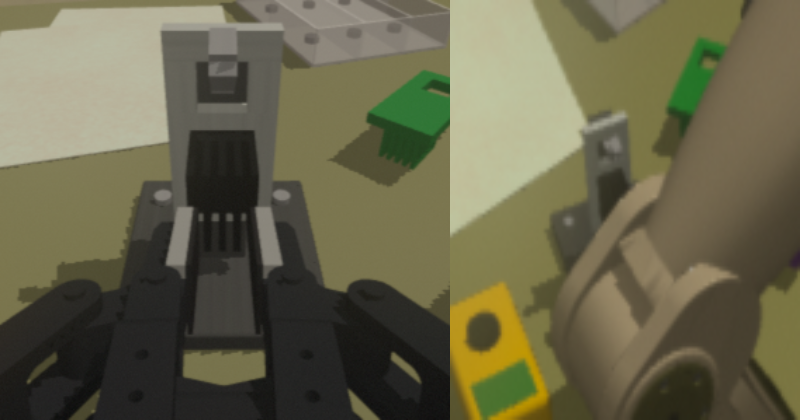

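Run:
```python
from h import *
c=dict(np.load('w3.npz')); P=pts(c); h=u2(H); y=np.cross(Z,h); q=((P-ROOT)@np.c_[h,y,Z]*1000).round(1)
for n,u,v in [('Lpad top',182,212),('Lpad mid',178,240),('Lpad bot',172,268),('Rpad top',264,212),('Rpad mid',268,240),('Rpad bot',272,268),('fin L',200,200),('fin R',245,200),('fin front',222,235),('fin front low',222,248)]:
    a,b=int(160+u*320/450),int(100+v*300/420); print(n,a,b,np.median(q[b-1:b+2,a-1:a+2].reshape(-1,3),0))
B=np.c_[h,y,Z]; s=env.get_state(); print('tcp',(s['tcp_pos']-ROOT)@B*1000)
R0=q2R(s['orientation'])
for r in (260,270,280,290):
    print(r,[ (k, q[r,k].tolist()) for k in range(270,372,6)])
```

```text
Lpad top 289 251 [ 56.  -13.2 -27.4]
Lpad mid 286 271 [ 73.4 -12.8 -22.3]
Lpad bot 282 291 [ 87. -13. -19.]
Rpad top 347 251 [ 56.6  12.9 -26.8]
Rpad mid 350 271 [ 73.   12.8 -22.5]
Rpad bot 353 291 [ 85.9  12.6 -19.3]
fin L 302 242 [ 16.   -9.7 -56.4]
fin R 334 242 [ 16.2   9.4 -55.8]
fin front 317 267 [ 38.   -0.6 -55.1]
fin front low 317 277 [ 37.8  -0.7 -63.1]
tcp [ 13.98463304   0.94921993 -50.14194048]
260 [(270, [-24.1, -37.9, -109.2]), (276, [58.6, -19.0, -30.4]), (282, [58.4, -16.3, -30.6]), (288, [65.2, -12.8, -24.1]), (294, [63.9, -10.4, -25.4]), (300, [55.6, -8.4, -33.3]), (306, [38.1, -6.5, -49.9]), (312, [0.3, -4.3, -85.9]), (318, [38.4, -0.1, -49.6]), (324, [0.6, 3.9, -85.6]), (330, [38.6, 6.2, -49.3]), (336, [34.8, 9.7, -53.0]), (342, [65.0, 10.1, -24.2]), (348, [65.0, 12.6, -24.1]), (354, [64.4, 15.2, -24.8]), (360, [58.3, 18.8, -30.5]), (366, [-24.8, 37.6, -109.6])]
270 [(270, [66.6, -20.5, -28.6]), (276, [66.5, -18.0, -28.7]), (282, [72.3, -14.6, -22.8]), (288, [72.2, -12.1, -22.9]), (294, [71.9, -9.8, -23.2]), (300, [58.3, -8.4, -36.9]), (306, [37.8, -6.7, -57.6])
[... 542 characters left out ...]
4, [0.0, 4.2, -105.6]), (330, [0.0, 8.5, -105.6]), (336, [-2.1, 13.0, -107.8]), (342, [79.7, 9.1, -20.5]), (348, [78.9, 11.5, -21.4]), (354, [79.4, 13.7, -20.8]), (360, [75.5, 16.7, -25.0]), (366, [74.3, 19.3, -26.3])]
290 [(270, [86.4, -17.3, -18.7]), (276, [87.7, -14.9, -17.2]), (282, [85.3, -13.2, -19.9]), (288, [85.3, -11.0, -19.9]), (294, [86.0, -8.7, -19.1]), (300, [63.1, -8.4, -44.9]), (306, [6.5, -8.6, -108.8]), (312, [6.6, -4.3, -108.8]), (318, [6.7, -0.1, -108.6]), (324, [6.2, 4.2, -109.1]), (330, [5.3, 8.5, -110.1]), (336, [7.5, 12.6, -107.7]), (342, [86.0, 8.7, -18.9]), (348, [85.2, 10.9, -19.9]), (354, [85.7, 13.1, -19.3]), (360, [87.1, 15.0, -17.6]), (366, [87.6, 17.0, -17.1])]
```

Run:
```python
from h import *
M=np.array([[1,0,0],[0,.95,.31],[0,-.31,.95]])
for n in('w1','w2','w3'):
    c=dict(np.load(n+'.npz')); v,u=np.mgrid[0:400,0:640]; d=c['depth']
    p=np.stack([(u-c['cx'])/c['fx']*d,(v-c['cy'])/c['fy']*d,d],-1)@M.T+np.array([0.001,-.08,-.182])
    m=(d>0)&(d<.25)&(v>200)&(abs(p[...,0])<.07)&(abs(p[...,1])<.025)
    q=p[m]; print(n,len(q),'max z',np.percentile(q[:,2],[50,90,99,100]).round(3), 'depth',d[m].max())
    t=q[q[:,2]>np.percentile(q[:,2],97)]; print(t.min(0).round(3),t.max(0).round(3))
s=env.get_state(); print(s['joint_pos'].round(3),s['tcp_pos'],s['clock'])
```

```text
w1 34616 max z [-0.108 -0.077 -0.057 -0.052] depth 0.1509137
[-0.055 -0.012 -0.063] [ 0.056  0.012 -0.052]
w2 39388 max z [-0.106 -0.024  0.009  0.014] depth 0.2191324
[-0.022 -0.018  0.003] [0.023 0.025 0.014]
w3 40291 max z [-0.102 -0.028  0.007  0.014] depth 0.21869588
[-0.022 -0.019  0.001] [0.022 0.024 0.014]
[-0.052  0.948  0.137  1.338 -1.258 -0.972] [ 0.59622097 -0.27396026  0.07185806] 6.6833
```

The wrist depth shows the real fingertips about 40 mm behind the reported TCP, at hook-frame x≈55, while the fin face is at x=38. The jaws therefore shut in front of the fins. I'll reopen and advance about 45 mm in steps, watching the force.

Emit:
{"api": "servo_tool", "payload": {"targets": [{"xyz": [0,0,0],"twist": [0,0,0],"jaw": 0.6},{"xyz": [0,0,0],"twist": [0,0,0],"jaw": 1},{"xyz": [0,0,0],"twist": [0,0,0],"jaw": 1},{"xyz": [0,0,0],"twist": [0,0,0],"jaw": 1},{"xyz": [0,0,0],"twist": [0,0,0],"jaw": 1},{"xyz": [0,0,0.01],"twist": [0,0,0],"jaw": 1},{"xyz": [0,0,0.02],"twist": [0,0,0],"jaw": 1},{"xyz": [0,0,0.02],"twist": [0,0,0],"jaw": 1}]}}

```text
clock: 7.35
tcp_pos: [0.5911, -0.2938, 0.0664]
orientation: [-0.07, 0.089, 0.788, -0.605]
wrist_force: [-0.5, -0.0, -0.2]
finger_gap: 0.0853
```

Run:
```python
from h import *
s=env.get_state(); print(s['wrist_force'].round(2),s['ft_torque'].round(2),s['finger_gap'])
h=u2(H);B=np.c_[h,np.cross(Z,h),Z]; print('tcp',(s['tcp_pos']-ROOT)@B*1000)
c=cam('wrist');P=pts(c); q=(P-ROOT)@B*1000; d=c['depth']; v=np.mgrid[0:400,0:640][0]
m=(d>0)&(v>180)&(q[...,2]>-60)&(q[...,2]<0)&(abs(q[...,1])>30)&(abs(q[...,1])<60)&(q[...,0]>0)&(q[...,0]<140)
f=q[m]; print('finger min x pts',f[np.argsort(f[:,0])[:200:20]].round(0).tolist())
```

```text
[-0.48 -0.03 -0.17] [ 0.85 -0.2  -0.01] 0.08532404843898189
tcp [ -6.52152426   1.4294956  -55.58644122]
finger min x pts [[42.0, -42.0, -34.0], [44.0, 43.0, -35.0], [45.0, -42.0, -37.0], [45.0, 44.0, -30.0], [45.0, 44.0, -47.0], [46.0, -43.0, -30.0], [46.0, 43.0, -43.0], [46.0, -42.0, -36.0], [46.0, 43.0, -36.0], [46.0, -43.0, -29.0]]
```

Emit:
{"api": "servo_tool", "payload": {"targets": [{"xyz": [0,0,0.008],"twist": [0,0,0],"jaw": 1},{"xyz": [0,-0.001,0.016],"twist": [0,0,0],"jaw": 1},{"xyz": [0,-0.002,0.023],"twist": [0,0,0],"jaw": 1},{"xyz": [0,-0.002,0.023],"twist": [0,0,0],"jaw": 1},{"xyz": [0,-0.002,0.023],"twist": [0,0,0],"jaw": 0.6},{"xyz": [0,-0.002,0.023],"twist": [0,0,0],"jaw": 0.4},{"xyz": [0,-0.002,0.023],"twist": [0,0,0],"jaw": 0.3},{"xyz": [0,-0.002,0.023],"twist": [0,0,0],"jaw": 0.25},{"xyz": [0,-0.002,0.023],"twist": [0,0,0],"jaw": 0.2},{"xyz": [0,-0.002,0.023],"twist": [0,0,0],"jaw": 0.2},{"xyz": [0,-0.002,0.023],"twist": [0,0,0],"jaw": 0.2}]}}

```text
clock: 8.32
tcp_pos: [0.5871, -0.3144, 0.0626]
orientation: [-0.069, 0.089, 0.788, -0.605]
wrist_force: [1.5, 4.5, 1.2]
finger_gap: 0.0257
```

```bash
python3 - <<'E'
from h import *
s=env.get_state(); print(s['wrist_force'].round(2),s['ft_torque'].round(2),s['finger_gap'])
h=u2(H);B=np.c_[h,np.cross(Z,h),Z]; print('tcp',(s['tcp_pos']-ROOT)@B*1000)
c=cam('wrist');np.savez('w4.npz',**c)
cv2.imwrite('pics/w4.png',cv2.resize(c['color'][100:400,200:440],(480,600))[:,:,::-1])
P=pts(c); q=(P-ROOT)@B*1000; d=c['depth']; v=np.mgrid[0:400,0:640][0]
m=(d>0)&(v>150)&(q[...,2]>-60)&(q[...,2]<-15)&(abs(q[...,1])>14.5)&(abs(q[...,1])<40)&(q[...,0]>11)&(q[...,0]<140)
f=q[m]; print('finger min x pts',f[np.argsort(f[:,0])[:300:30]].round(0).tolist())
m=(d>0)&(abs(q[...,1])<30)&(q[...,0]>-5)&(q[...,0]<14)&(q[...,2]>-30)&(q[...,2]<30); f=q[m]; print('plate',np.median(f,0).round(1),np.percentile(f,[1,99],axis=0).round(1))
E
python3 rows.py
```

```text
[1.5  4.45 1.21] [ 0.97 -0.21  0.07] 0.025726789827609595
tcp [-27.46198953   0.74287355 -59.35843866]
finger min x pts [[11.0, 17.0, -38.0], [13.0, -15.0, -37.0], [14.0, -17.0, -36.0], [16.0, -15.0, -36.0], [16.0, 17.0, -36.0], [17.0, -15.0, -36.0], [18.0, -23.0, -39.0], [18.0, -17.0, -35.0], [19.0, -18.0, -35.0], [19.0, 16.0, -35.0]]
plate [ 7.9  0.1 -5.3] [[ -0.6 -22.  -28.4]
 [ 12.8  21.3  16.1]]
(8, -27, 0) xyz [0.0, -0.0028, -0.0049] twist [0.0, 0.0, 0.0]
(12, -23, 0) xyz [0.0, -0.0057, -0.0098] twist [0.0, 0.0, 0.0]
(20, -23, 9) xyz [-0.0, 0.0021, -0.021] twist [-0.1571, -0.0004, 0.0001]
(25, -22, 15) xyz [-0.0, 0.0058, -0.0289] twist [-0.2618, -0.0007, 0.0002]
(30, -20, 21) xyz [-0.0001, 0.0083, -0.0374] twist [-0.3665, -0.0009, 0.0003]
(35, -17, 30) xyz [-0.0001, 0.0108, -0.0482] twist [-0.5236, -0.0013, 0.0004]
(40, -14, 36) xyz [-0.0001, 0.0114, -0.0577] twist [-0.6283, -0.0016, 0.0005]
(46, -8, 42) xyz [-0.0001, 0.0089, -0.0691] twist [-0.733, -0.0018, 0.0006]
(51, -2, 42) xyz [-0.0001, 0.0044, -0.0755] twist [-0.733, -0.0018, 0.0006]
(54, 1, 33) xyz [-0.0001, -0.0006, -0.0731] twist [-0.576, -0.0014, 0.0005]
(57, 0.5, 24) xyz [-0.0001, -0.0031, -0.0704] twist [-0.4189, -0.001, 0.0004]
(65, 2, 24) xyz [-0.0001, -0.0024, -0.0785] twist [-0.4189, -0.001, 0.0004]
(76, 2, 24) xyz [-0.0001, 0.0004, -0.0892] twist [-0.4189, -0.001, 0.0004]
(95, 10, 24) xyz [-0.0001, -0.0024, -0.1096] twist [-0.4189, -0.001, 0.0004]
```

View pics/w4.png

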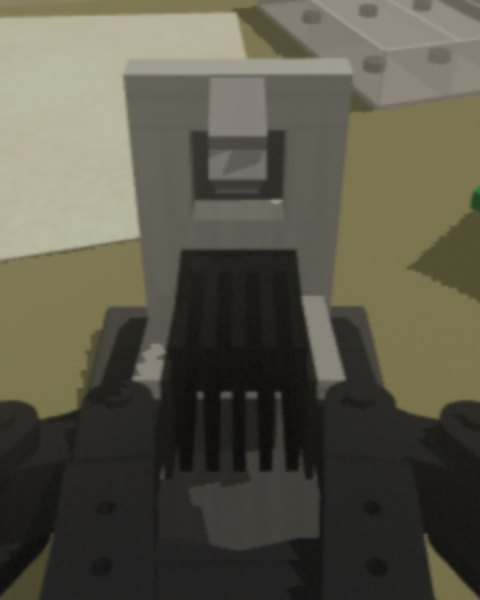

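The grip is good: gap 25.7 mm, pads on both fin sides, plate still on the hook at x≈8. Starting the unhook slowly with force checks.

Emit:
{"api": "servo_tool", "payload": {"targets": [{"xyz": [0,0,0],"twist": [0,0,0],"jaw": 0.15},{"xyz": [0,-0.0014,-0.0025],"twist": [0,0,0],"jaw": 0.15},{"xyz": [0,-0.0028,-0.005],"twist": [0,0,0],"jaw": 0.15},{"xyz": [0,-0.0057,-0.01],"twist": [0,0,0],"jaw": 0.15},{"xyz": [0,-0.0057,-0.01],"twist": [0,0,0],"jaw": 0.15},{"xyz": [0,-0.002,-0.0155],"twist": [-0.08,0,0],"jaw": 0.15},{"xyz": [0,0.002,-0.021],"twist": [-0.157,0,0],"jaw": 0.15},{"xyz": [0,0.002,-0.021],"twist": [-0.157,0,0],"jaw": 0.15},{"xyz": [0,0.002,-0.021],"twist": [-0.157,0,0],"jaw": 0.15}], "squeeze": 60}}

```text
clock: 9.12
tcp_pos: [0.5917, -0.2951, 0.0678]
orientation: [-0.062, 0.095, 0.833, -0.542]
wrist_force: [-0.7, 0.7, -2.1]
finger_gap: 0.0251
```

```bash
cat > chk.py <<'E'
from h import *
# measured plate pose in root frame (xz plane) from wrist depth: front face line (cheeks beside window)
s=env.get_state(); print(s['wrist_force'].round(1),s['finger_gap'].round(4),s['joint_pos'].round(2))
h=u2(H);B=np.c_[h,np.cross(Z,h),Z]; c=cam('wrist'); P=pts(c); q=(P-ROOT)@B*1000
Rt=q2R(s['orientation']); d=c['depth']
t=(P-s['tcp_pos'])@Rt*1000  # tool frame
m=(d>0)&(abs(t[...,0])>12)&(abs(t[...,0])<20)&(t[...,1]<-15)&(t[...,1]>-80)&(t[...,2]>-75)&(t[...,2]<-5)
f=q[m]; x,z=f[:,0],f[:,2]
vx,vz,x0,z0=cv2.fitLine(np.c_[x,z].astype(np.float32),cv2.DIST_HUBER,0,.01,.01).ravel()
if vz<0: vx,vz=-vx,-vz
th=np.degrees(np.arctan2(-vx,vz)); a=(x-x0)*vx+(z-z0)*vz; e=np.abs((x-x0)*vz-(z-z0)*vx)<2; top=np.percentile(a[e],99.)
w=q[(d>0)&(t[...,1]<-15)&(t[...,1]>-80)&(t[...,2]>-75)&(t[...,2]<-5)]
C=np.array([x0,z0])+top*np.array([vx,vz])-46*np.array([vx,vz])-4*np.array([vz,-vx])
yb=w[np.abs((w[:,0]-x0)*vz-(w[:,2]-z0)*vx)<2][:,1]
print('n',e.sum(),'tilt',th.round(1),'centre x,z',C.round(1),'y',np.percentile(yb,[1,99]).round(1))
E
python3 chk.py
python3 - <<'E'
from h import *
h=u2(H);B=np.c_[h,np.cross(Z,h),Z];s=env.get_state(); print('tcp',((s['tcp_pos']-ROOT)@B*1000).round(1), R.from_matrix(B.T@q2R(s['orientation'])).as_rotvec())
Rm=q2R(s['orientation'])[:,2]; print('tool down deg',np.degrees(np.arcsin(-Rm[2])))
E
```

```text
tcp [ -7.7   0.6 -54.2] [-1.50952962 -1.50896221  0.98293224]
tool down deg 23.87235284653801Traceback (most recent call last):
  File "chk.py", line 3, in <module>
    s=env.get_state(); print(s['wrist_force'].round(1),s['finger_gap'].round(4),s['joint_pos'].round(2))
                                                       ^^^^^^^^^^^^^^^^^^^^^
AttributeError: 'float' object has no attribute 'round'
```

```bash
sed -i "s/s\['finger_gap'\].round(4)/round(float(s['finger_gap']),4)/" chk.py; python3 chk.py
```

```text
[-0.7  0.7 -2.1] 0.0251 [-0.11  0.79 -0.02  1.02 -1.14 -1.29]
n 3857 tilt 9.3 centre x,z [ 19.2 -20.5] y [-22.   21.4]
```

```bash
cat > rows.py <<'E'
from h import *
import sys; from plan import clr
def rows(cur,W):
    h=u2(H); y=np.cross(Z,h); s=env.get_state(); R0=q2R(s['orientation']); p0=s['tcp_pos']
    d=p0-(ROOT+h*cur[0]/1e3+Z*cur[1]/1e3)
    for x,z,t in W:
        Q=R.from_rotvec(-y*np.radians(t-cur[2])).as_matrix(); p=ROOT+h*x/1e3+Z*z/1e3+Q@d
        print((x,z,t),round(clr(x,z,t),1),end=' '); go(p,Q@R0,p0,R0)
if __name__=='__main__': rows(eval(sys.argv[1]),eval(sys.argv[2]))
E
python3 rows.py "(19.2,-21,9.3)" "[(25,-21.5,15),(30,-20,21),(35,-17,29),(38,-15.5,33),(40,-14,36)]"
```

```text
(25, -21.5, 15) 7.0 xyz [-0.0, 0.0065, -0.0073] twist [-0.0995, -0.0002, -0.0001]
(30, -20, 21) 7.0 xyz [-0.0, 0.0108, -0.0152] twist [-0.2042, -0.0004, -0.0002]
(35, -17, 29) 7.2 xyz [-0.0, 0.0145, -0.0252] twist [-0.3438, -0.0007, -0.0003]
(38, -15.5, 33) 7.8 xyz [-0.0, 0.0163, -0.0309] twist [-0.4136, -0.0008, -0.0003]
(40, -14, 36) 7.8 xyz [-0.0, 0.0171, -0.0352] twist [-0.466, -0.0009, -0.0004]
```

Emit:
{"api": "servo_tool", "payload": {"targets": [{"xyz": [0,0.0065,-0.0073],"twist": [-0.1,0,0],"jaw": 0.15},{"xyz": [0,0.0108,-0.0152],"twist": [-0.204,0,0],"jaw": 0.15},{"xyz": [0,0.0128,-0.02],"twist": [-0.274,0,0],"jaw": 0.15},{"xyz": [0,0.0145,-0.0252],"twist": [-0.344,0,0],"jaw": 0.15},{"xyz": [0,0.0163,-0.0309],"twist": [-0.414,0,0],"jaw": 0.15},{"xyz": [0,0.0171,-0.0352],"twist": [-0.466,0,0],"jaw": 0.15},{"xyz": [0,0.0171,-0.0352],"twist": [-0.466,0,0],"jaw": 0.15},{"xyz": [0,0.0171,-0.0352],"twist": [-0.466,0,0],"jaw": 0.15}]}}

```text
clock: 9.83
tcp_pos: [0.5993, -0.2572, 0.0645]
orientation: [-0.04, 0.106, 0.935, -0.335]
wrist_force: [0.0, -0.8, -2.3]
finger_gap: 0.0251
```

```bash
python3 chk.py
```

```text
[ 0.  -0.8 -2.3] 0.0251 [-0.2   0.59 -0.05  0.97 -0.69 -1.53]
n 3861 tilt 36.0 centre x,z [ 40.2 -15.6] y [-21.1  22.2]
```

```bash
python3 rows.py "(40.2,-14.8,36)" "[(43,-11,39),(46,-8,42),(49,-4.3,42),(51,-2,42),(52.5,-.2,37.5),(54,1,33),(55.5,1,28.5),(57,.5,24),(61,1,24),(66,1.5,24),(76,5,24),(90,30,24)]"
```

```text
(43, -11, 39) 6.9 xyz [0.0, 0.0018, -0.0059] twist [-0.0524, -0.0002, -0.0002]
(46, -8, 42) 6.0 xyz [0.0, 0.0041, -0.0113] twist [-0.1047, -0.0003, -0.0004]
(49, -4.3, 42) 4.4 xyz [0.0001, 0.0041, -0.0161] twist [-0.1047, -0.0003, -0.0004]
(51, -2, 42) 3.3 xyz [0.0001, 0.0042, -0.0191] twist [-0.1047, -0.0003, -0.0004]
(52.5, -0.2, 37.5) 3.4 xyz [0.0001, 0.0012, -0.0197] twist [-0.0262, -0.0001, -0.0001]
(54, 1, 33) 3.4 xyz [0.0001, -0.0015, -0.0199] twist [0.0524, 0.0002, 0.0002]
(55.5, 1, 28.5) 3.9 xyz [0.0001, -0.0035, -0.0195] twist [0.1309, 0.0004, 0.0005]
(57, 0.5, 24) 5.1 xyz [0.0001, -0.0054, -0.019] twist [0.2094, 0.0007, 0.0009]
(61, 1, 24) 7.0 xyz [0.0001, -0.0026, -0.0219] twist [0.2094, 0.0007, 0.0009]
(66, 1.5, 24) 8.7 xyz [0.0001, 0.001, -0.0255] twist [0.2094, 0.0007, 0.0009]
(76, 5, 24) 16.6 xyz [0.0001, 0.0065, -0.0345] twist [0.2094, 0.0007, 0.0009]
(90, 30, 24) 37.8 xyz [0.0003, 0.0014, -0.0627] twist [0.2094, 0.0007, 0.0009]
```

Emit:
{"api": "servo_tool", "payload": {"targets": [{"xyz": [0,0.0018,-0.0059],"twist": [-0.052,0,0],"jaw": 0.15},{"xyz": [0,0.0041,-0.0113],"twist": [-0.105,0,0],"jaw": 0.15},{"xyz": [0,0.0041,-0.0113],"twist": [-0.105,0,0],"jaw": 0.15},{"xyz": [0,0.0041,-0.0161],"twist": [-0.105,0,0],"jaw": 0.15},{"xyz": [0,0.0041,-0.0161],"twist": [-0.105,0,0],"jaw": 0.15},{"xyz": [0,0.0041,-0.0161],"twist": [-0.105,0,0],"jaw": 0.15}]}}

```text
clock: 10.38
tcp_pos: [0.6029, -0.2428, 0.0737]
orientation: [-0.034, 0.107, 0.952, -0.285]
wrist_force: [0.4, 1.0, -0.8]
finger_gap: 0.0254
```

```bash
python3 chk.py;  python3 rows.py "(49,-4.3,42)" "[(51,-2,42),(52.5,-.2,37.5),(54,1,33),(55.5,1,28.5),(57,.5,24),(61,1,24),(66,1.5,24),(76,5,24),(85,20,24)]"
```

```text
[ 0.4  1.  -0.8] 0.0254 [-0.22  0.55 -0.03  1.   -0.58 -1.56]
n 3829 tilt 42.1 centre x,z [50.5 -5.8] y [-21.4  22. ]
(51, -2, 42) 3.3 xyz [0.0, 0.0004, -0.003] twist [0.0, 0.0, 0.0]
(52.5, -0.2, 37.5) 3.4 xyz [0.0, -0.0024, -0.0038] twist [0.0785, 0.0003, 0.0002]
(54, 1, 33) 3.4 xyz [0.0, -0.005, -0.0043] twist [0.1571, 0.0006, 0.0004]
(55.5, 1, 28.5) 3.9 xyz [0.0, -0.0071, -0.004] twist [0.2356, 0.0009, 0.0006]
(57, 0.5, 24) 5.1 xyz [0.0, -0.0089, -0.0036] twist [0.3142, 0.0012, 0.0009]
(61, 1, 24) 7.0 xyz [0.0, -0.0059, -0.0063] twist [0.3142, 0.0012, 0.0009]
(66, 1.5, 24) 8.7 xyz [0.0, -0.002, -0.0094] twist [0.3142, 0.0012, 0.0009]
(76, 5, 24) 16.6 xyz [0.0, 0.0045, -0.0179] twist [0.3142, 0.0012, 0.0009]
(85, 20, 24) 29.4 xyz [0.0001, 0.0037, -0.0353] twist [0.3142, 0.0012, 0.0009]
```

```bash
python3 rows.py "(50,-5,42)" "[(50.5,-5.8,42),(50,-5,42),(51,-2.5,42),(52.5,-.4,37.5),(54,.8,33),(55.5,.8,28.5),(57,.5,24),(61,1,24),(66,1.5,24),(76,5,24),(85,20,24)]"
```

```text
(50.5, -5.8, 42) 2.8 xyz [-0.0, 0.0009, 0.0004] twist [0.0, 0.0, 0.0]
(50, -5, 42) 3.3 xyz [0.0, 0.0, 0.0] twist [0.0, 0.0, 0.0]
(51, -2.5, 42) 3.1 xyz [0.0, -0.0005, -0.0026] twist [0.0, 0.0, 0.0]
(52.5, -0.4, 37.5) 3.3 xyz [0.0, -0.0035, -0.0037] twist [0.0785, 0.0003, 0.0002]
(54, 0.8, 33) 3.5 xyz [0.0, -0.0061, -0.0043] twist [0.1571, 0.0006, 0.0004]
(55.5, 0.8, 28.5) 3.7 xyz [0.0, -0.0082, -0.0042] twist [0.2356, 0.0009, 0.0006]
(57, 0.5, 24) 5.1 xyz [0.0, -0.0101, -0.004] twist [0.3142, 0.0012, 0.0009]
(61, 1, 24) 7.0 xyz [0.0, -0.007, -0.0067] twist [0.3142, 0.0012, 0.0009]
(66, 1.5, 24) 8.7 xyz [0.0, -0.0031, -0.0098] twist [0.3142, 0.0012, 0.0009]
(76, 5, 24) 16.6 xyz [0.0, 0.0033, -0.0183] twist [0.3142, 0.0012, 0.0009]
(85, 20, 24) 29.4 xyz [0.0001, 0.0026, -0.0357] twist [0.3142, 0.0012, 0.0009]
```

Emit:
{"api": "servo_tool", "payload": {"targets": [{"xyz": [0,-0.0005,-0.0026],"twist": [0,0,0],"jaw": 0.15},{"xyz": [0,-0.0005,-0.0026],"twist": [0,0,0],"jaw": 0.15},{"xyz": [0,-0.0035,-0.0037],"twist": [0.079,0,0],"jaw": 0.15},{"xyz": [0,-0.0061,-0.0043],"twist": [0.157,0,0],"jaw": 0.15},{"xyz": [0,-0.0061,-0.0043],"twist": [0.157,0,0],"jaw": 0.15},{"xyz": [0,-0.0061,-0.0043],"twist": [0.157,0,0],"jaw": 0.15}]}}

```text
clock: 10.93
tcp_pos: [0.6026, -0.2451, 0.0805]
orientation: [-0.042, 0.104, 0.927, -0.358]
wrist_force: [0.0, 1.0, -1.5]
finger_gap: 0.025
```

```bash
python3 chk.py; python3 rows.py "(54,.8,33)" "[(55.5,.8,28.5),(57,.5,24),(61,1,24),(66,1.5,24),(76,5,24),(85,20,24),(100,70,24)]"
```

```text
[ 0.   1.  -1.5] 0.025 [-0.16  0.6  -0.01  1.02 -0.73 -1.48]
n 3844 tilt 33.2 centre x,z [54.7 -0.1] y [-21.6  21.7]
(55.5, 0.8, 28.5) 3.7 xyz [0.0, -0.0019, 0.0004] twist [0.0785, 0.0003, 0.0001]
(57, 0.5, 24) 5.1 xyz [0.0, -0.0038, 0.0008] twist [0.1571, 0.0005, 0.0002]
(61, 1, 24) 7.0 xyz [0.0, -0.0012, -0.0022] twist [0.1571, 0.0005, 0.0002]
(66, 1.5, 24) 8.7 xyz [0.0, 0.0022, -0.006] twist [0.1571, 0.0005, 0.0002]
(76, 5, 24) 16.6 xyz [-0.0, 0.0073, -0.0153] twist [0.1571, 0.0005, 0.0002]
(85, 20, 24) 29.4 xyz [0.0, 0.0038, -0.0324] twist [0.1571, 0.0005, 0.0002]
(100, 70, 24) 63.2 xyz [0.0002, -0.0187, -0.0795] twist [0.1571, 0.0005, 0.0002]
```

Emit:
{"api": "servo_tool", "payload": {"targets": [{"xyz": [0,-0.0019,0.0004],"twist": [0.079,0,0],"jaw": 0.15},{"xyz": [0,-0.0038,0.0008],"twist": [0.157,0,0],"jaw": 0.15},{"xyz": [0,-0.0038,0.0008],"twist": [0.157,0,0],"jaw": 0.15},{"xyz": [0,-0.0012,-0.0022],"twist": [0.157,0,0],"jaw": 0.15},{"xyz": [0,0.0022,-0.006],"twist": [0.157,0,0],"jaw": 0.15},{"xyz": [0,0.005,-0.011],"twist": [0.157,0,0],"jaw": 0.15},{"xyz": [0,0.0073,-0.0153],"twist": [0.157,0,0],"jaw": 0.15},{"xyz": [0,0.0073,-0.0153],"twist": [0.157,0,0],"jaw": 0.15},{"xyz": [0,0.0038,-0.0324],"twist": [0.157,0,0],"jaw": 0.15},{"xyz": [0,-0.0087,-0.0574],"twist": [0.157,0,0],"jaw": 0.15},{"xyz": [0,-0.019,-0.08],"twist": [0.157,0,0],"jaw": 0.15},{"xyz": [0,-0.019,-0.08],"twist": [0.157,0,0],"jaw": 0.15}]}}

```text
clock: 11.98
tcp_pos: [0.6147, -0.2067, 0.1594]
orientation: [-0.046, 0.102, 0.896, -0.43]
wrist_force: [0.3, -0.4, 0.0]
finger_gap: 0.0252
```

```bash
python3 chk.py
python3 - <<'E'
from h import *
s=env.get_state(); print(s['tcp_pos'],q2R(s['orientation']).round(3).tolist(),s['clock'])
E
```

```text
[ 0.3 -0.4  0. ] 0.0252 [-0.04  0.64  0.16  1.31 -0.88 -1.28]
n 3867 tilt 24.6 centre x,z [101.3  76.8] y [-24.1  19.3]
[ 0.61394807 -0.20695714  0.15688814] [[-0.975, 0.143, -0.172], [0.223, 0.609, -0.761], [-0.004, -0.78, -0.626]] 12.0333
```

The sink is off the hook, 127 mm away and held steady. Next, the hover over the jig.

```bash
cat > place.py <<'E'
from h import *
# sink pose in tool frame (from last wrist measure)
def Tts():
    h=u2(H); y=np.cross(Z,h); B=np.c_[h,y,Z]; R0=np.array([[-0.975,0.143,-0.172],[0.223,0.609,-0.761],[-0.004,-0.78,-0.626]]); p0=np.array([.61395,-.20696,.15689])
    Rs=R.from_rotvec(-y*np.radians(24.6)).as_matrix()@B   # sink axes x=h,y,z
    ps=ROOT+B@np.array([.1013,-.0015,.0765]); return R0.T@Rs, R0.T@(ps-p0)
def place(jig,ja,up,dx=0):
    Rr,pr=Tts(); jx=u2(ja); jy=np.cross(Z,jx); Rs=np.c_[Z,jy,-jx]; Rt=Rs@Rr.T
    u,_,v=np.linalg.svd(Rt); Rt=u@v
    return jig+Z*(.004+up)+jx*dx-Rt@pr, Rt
if __name__=='__main__':
    Rr,pr=Tts(); print(Rr.round(3).tolist(),pr.round(4), 'fin grasp',(pr+Rr@[.028,0,-.012]).round(4))
    p,Rm=place(JIG,JA,.14); print(p,Rm.round(2).tolist()); go(p,Rm)
E
python3 place.py
```

```text
[[-0.004, 1.0, -0.003], [0.244, -0.002, -0.97], [-0.97, -0.004, -0.244]] [-0.0004 -0.0212 -0.0401] fin grasp [-0.0005 -0.0027 -0.0644]
[0.53513271 0.25032037 0.12025876] [[-0.95, 0.3, 0.08], [0.31, 0.92, 0.23], [-0.0, 0.24, -0.97]]
xyz [0.179, 0.296, -0.3114] twist [-1.14, 0.0317, 0.0919]
```

Emit:
{"api": "servo_tool", "payload": {"targets": [{"xyz": [0.01,0.0,-0.02],"twist": [-0.08,0,0.005],"jaw": 0.15},{"xyz": [0.025,0.02,-0.045],"twist": [-0.18,0.005,0.014],"jaw": 0.15},{"xyz": [0.04,0.045,-0.075],"twist": [-0.28,0.008,0.022],"jaw": 0.15},{"xyz": [0.056,0.07,-0.1],"twist": [-0.38,0.01,0.03],"jaw": 0.15},{"xyz": [0.072,0.1,-0.13],"twist": [-0.48,0.013,0.04],"jaw": 0.15},{"xyz": [0.088,0.13,-0.16],"twist": [-0.58,0.016,0.047],"jaw": 0.15},{"xyz": [0.105,0.16,-0.19],"twist": [-0.68,0.019,0.055],"jaw": 0.15},{"xyz": [0.12,0.19,-0.22],"twist": [-0.78,0.022,0.063],"jaw": 0.15},{"xyz": [0.135,0.22,-0.245],"twist": [-0.88,0.025,0.071],"jaw": 0.15},{"xyz": [0.15,0.245,-0.27],"twist": [-0.98,0.028,0.079],"jaw": 0.15},{"xyz": [0.165,0.27,-0.29],"twist": [-1.07,0.03,0.087],"jaw": 0.15},{"xyz": [0.179,0.296,-0.311],"twist": [-1.14,0.032,0.092],"jaw": 0.15}]}}

```text
clock: 13.03
tcp_pos: [0.5323, 0.2502, 0.1168]
orientation: [0.018, 0.158, 0.98, 0.123]
wrist_force: [0.6, -0.5, -2.1]
finger_gap: 0.0251
```

Emit:
{"api": "servo_tool", "payload": {"targets": [{"xyz": [0,0,0],"twist": [0,0,0],"jaw": 0.15},{"xyz": [0,0,0],"twist": [0,0,0],"jaw": 0.15}]}}

```text
clock: 13.2
tcp_pos: [0.5307, 0.2496, 0.1155]
orientation: [0.016, 0.157, 0.98, 0.12]
wrist_force: [-0.0, -0.5, -2.7]
finger_gap: 0.0255
```

Run:
```python
from h import *
from place import place
s=env.get_state(); print(s['joint_pos'].round(2)); p,Rm=place(JIG,JA,.14); go(p,Rm)
c=cam('wrist'); np.savez('w5.npz',**c); t=cam('top'); np.savez('t5.npz',**t)
cv2.imwrite('pics/w5.png',np.hstack([cv2.resize(c['color'],(480,300)),cv2.resize(t['color'][190:310,150:278],(320,300))])[:,:,::-1])
```

```text
[ 0.18  0.25 -0.26  0.95  0.22 -1.06]
xyz [-0.004, 0.0031, -0.0042] twist [-0.004, -0.0085, -0.0017]
```

View pics/w5.png

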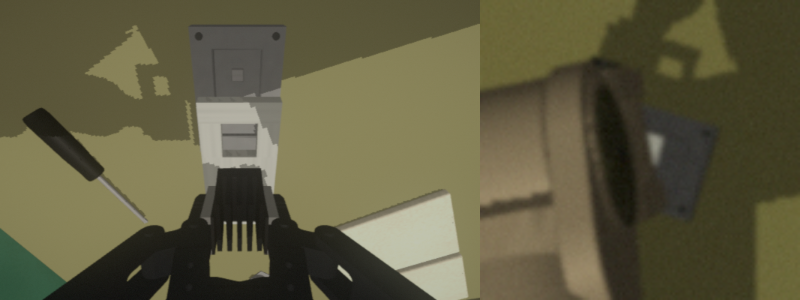

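The wrist view shows the jig's −x end with the key at full-size pixel (316,100) and the plate end at row ≈133, cols 261–375, key side matching. I measure both in this one view.

```bash
cat > meas.py <<'E'
from h import *
def line(P): 
    vx,vy,x,y=cv2.fitLine(P.astype(np.float32),cv2.DIST_HUBER,0,1e-4,1e-4).ravel(); return np.array([vx,vy]),np.array([x,y])
def edges(m,rows,f):
    L=[];Rr=[]
    for r in rows:
        u=np.nonzero(m[r])[0]
        if len(u)>20: L.append(f(u.min()-.5,r)); Rr.append(f(u.max()+.5,r))
    return np.array(L),np.array(Rr)
def mid(L,Rr):
    a,pa=line(L); b,pb=line(Rr); a=a*np.sign(a[1]); b=b*np.sign(b[1]); d=(a+b)/2; d/=np.linalg.norm(d); n=np.array([-d[1],d[0]])
    print('  dirs',np.degrees(np.arctan2(a[1],a[0])).round(2),np.degrees(np.arctan2(b[1],b[0])).round(2),'width mm',round(abs((pa-pb)@n)*1e3,1)); return d,n,((pa+pb)/2)@n
def run(c,zp):
    P=pts(c);d=c['depth']; z=P[...,2]
    jx0=u2(JA)[:2]
    ok=(d>0)&(np.abs(P[...,0]-JIG[0])<.12)&(np.abs(P[...,1]-JIG[1])<.12)
    m=ok&(z>.0075)&(z<.024); m=cv2.morphologyEx(m.astype(np.uint8),cv2.MORPH_OPEN,np.ones((3,3)))
    n,l,st,_=cv2.connectedComponentsWithStats(m); k=1+st[1:,4].argmax(); m=l==k; print('jig bbox',st[k])
    r0=st[k,1]; r1=r0+st[k,3]
    L,Rr=edges(m,range(r0+5,r1-6),lambda u,v:ray(c,u,v,.018)[:2]); dj,nj,oj=mid(L,Rr)
    cols=range(st[k,0]+15,st[k,0]+st[k,2]-15); E=np.array([ray(c,u,np.nonzero(m[:,u])[0].min()-.5,.018)[:2] for u in cols]); ej=np.median(E@dj)
    print('jig dir',np.degrees(np.arctan2(dj[1],dj[0])).round(2),'centre',(nj*oj+dj*(ej+.068)).round(4), 'from end')
    # key / pocket, colour+depth
    s=(P[...,:2]@dj-ej)*1e3; t=(P[...,:2]@nj-oj)*1e3
    fl=m&(z<.0135)&(s>15)&(np.abs(t)<27); print('floor t',np.percentile(t[fl],[1,99]).round(1),'s min',np.percentile(s[fl],1).round(1),'z',np.median(z[fl]).round(4),'top z',np.median(z[m&(s<15)]).round(4))
    ke=m&(z>.0145)&(s>30)&(s<60)&(np.abs(t)<12); print('key n',ke.sum(),'s',np.percentile(s[ke],[2,98]).round(1) if ke.sum() else '','t',np.percentile(t[ke],[2,98]).round(1) if ke.sum() else '')
    # plate
    pm=(d>0)&(np.abs(z-zp)<.02)&(np.abs(P[...,0]-JIG[0])<.1)&(P[...,1]<JIG[1]+.0)&(P[...,1]>JIG[1]-.09)
    pm=cv2.morphologyEx(pm.astype(np.uint8),cv2.MORPH_OPEN,np.ones((3,3))); n,l,st,_=cv2.connectedComponentsWithStats(pm);k=1+st[1:,4].argmax(); pm=l==k
    q=P[pm]; A=np.c_[q[:,:2]-JIG[:2],np.ones(len(q))]; co=np.linalg.lstsq(A,q[:,2],rcond=None)[0]
    for _ in range(3): e=np.abs(A@co-q[:,2])<.0015; co=np.linalg.lstsq(A[e],q[e,2],rcond=None)[0]
    print('plate bbox',st[k],'slope along dj',(co[:2]@dj).round(4),'along nj',(co[:2]@nj).round(4))
    def onpl(u,v):
        D=c['R']@np.array([(u-c['cx'])/c['fx'],(v-c['cy'])/c['fy'],1]); e=c['eye']-np.r_[JIG[:2],0]
        k=(co[0]*e[0]+co[1]*e[1]+co[2]-e[2])/(D[2]-co[0]*D[0]-co[1]*D[1]); return (c['eye']+k*D)
    r0=st[k,1]; L,Rr=edges(pm,range(r0+6,r0+45),lambda u,v:onpl(u,v)[:2]); dp,np_,op=mid(L,Rr)
    cols=range(st[k,0]+15,st[k,0]+st[k,2]-15); E=np.array([onpl(u,np.nonzero(pm[:,u])[0].min()-.5)[:2] for u in cols]); ep=np.median(E@dp)
    ce=np_*op+dp*(ep+.046); zc=(co[:2]@(ce-JIG[:2])+co[2])
    print('plate dir',np.degrees(np.arctan2(dp[1],dp[0])).round(2),'centre(top face)',ce.round(4),zc.round(4))
if __name__=='__main__':
    import sys; run(dict(np.load(sys.argv[1])),float(sys.argv[2]))
E
python3 meas.py w5.npz .154
```

```text
jig bbox [  251    34   130    99 11574]
  dirs 71.78 71.84 width mm 90.2
jig dir 71.81 centre [0.5244 0.2235] from end
floor t [-23.3  23.3] s min 23.2 z 0.0108 top z 0.0188
key n 260 s [39.9 51.8] t [-6.   5.4]
plate bbox [ 261  129  115  131 9647] slope along dj -0.0158 along nj 0.0048
  dirs 72.44 72.55 width mm 43.9
plate dir 72.5 centre(top face) [0.5218 0.2206] 0.1517
```

```bash
cat > corr.py <<'E'
from h import *
def corr(pc,yaw,sx,sy,jc,ja,ups):  # plate top centre, plate yaw deg, slopes along jig x,y ; jig centre, dir, list of top-face heights
    s=env.get_state(); p0=s['tcp_pos'];R0=q2R(s['orientation']); jx=u2(ja); jy=np.cross(Z,jx)
    Q=R.from_rotvec(Z*np.radians(ja-yaw)-jy*sx*-1*-1*-1 if False else Z*np.radians(ja-yaw)+jy*sx-jx*sy).as_matrix()
    return [go(np.r_[jc,z]+Q@(p0-pc),Q@R0,p0,R0) for z in ups]
E
sed -i 's/Z\*np.radians(ja-yaw)-jy\*sx\*-1\*-1\*-1 if False else //' corr.py
python3 - <<'E'
from corr import *
# sign check: plane slope sx along jx, rotated by jy*sx should level
jx=u2(71.8);jy=np.cross(Z,jx);v=jx+Z*-.0158;print((R.from_rotvec(jy*-.0158).as_matrix()@v)[2])
corr(np.array([.5218,.2206,.1517]),72.5,-.0158,.0048,np.array([.5245,.2239]),71.8,[.1517,.1,.054])
E
```

```text
1.314737845023806e-06
xyz [-0.0021, 0.0045, 0.0006] twist [-0.0158, -0.0076, 0.0107]
xyz [-0.0022, -0.008, 0.0508] twist [-0.0158, -0.0076, 0.0107]
xyz [-0.0024, -0.0191, 0.0954] twist [-0.0158, -0.0076, 0.0107]
```

Emit:
{"api": "servo_tool", "payload": {"targets": [{"xyz": [-0.002,0.0045,0.0006],"twist": [-0.016,-0.008,0.011],"jaw": 0.15},{"xyz": [-0.002,0,0.02],"twist": [-0.016,-0.008,0.011],"jaw": 0.15},{"xyz": [-0.002,-0.004,0.036],"twist": [-0.016,-0.008,0.011],"jaw": 0.15},{"xyz": [-0.002,-0.008,0.051],"twist": [-0.016,-0.008,0.011],"jaw": 0.15},{"xyz": [-0.002,-0.012,0.066],"twist": [-0.016,-0.008,0.011],"jaw": 0.15},{"xyz": [-0.0024,-0.016,0.082],"twist": [-0.016,-0.008,0.011],"jaw": 0.15},{"xyz": [-0.0024,-0.019,0.0954],"twist": [-0.016,-0.008,0.011],"jaw": 0.15},{"xyz": [-0.0024,-0.019,0.0954],"twist": [-0.016,-0.008,0.011],"jaw": 0.15},{"xyz": [-0.0024,-0.019,0.0954],"twist": [-0.016,-0.008,0.011],"jaw": 0.15},{"xyz": [-0.0024,-0.019,0.0954],"twist": [-0.016,-0.008,0.011],"jaw": 0.15},{"xyz": [-0.0024,-0.019,0.0954],"twist": [-0.016,-0.008,0.011],"jaw": 0.15}]}}

```text
clock: 14.22
tcp_pos: [0.538, 0.2535, 0.0215]
orientation: [0.023, 0.163, 0.978, 0.129]
wrist_force: [0.0, 0.0, -0.7]
finger_gap: 0.0245
```

Run:
```python
from h import *
c=cam('wrist'); np.savez('w6.npz',**c); print(env.get_state()['wrist_force'])
import meas; meas.run(c,.054)
```

```text
[ 0.35866439  0.33018664 -1.47973315]
jig bbox [  223    41   206   230 24393]
  dirs 71.8 71.8 width mm 90.4
jig dir 71.8 centre [0.5243 0.2231] from end
floor t [-23.4  23.4] s min 23.9 z 0.0108 top z 0.0187
key n 16 s [39.9 40.6] t [-4.6  5.2]
plate bbox [ 261  129  115  121 8481] slope along dj -0.0 along nj -0.0033
  dirs 71.27 71.34 width mm 44.0
plate dir 71.31 centre(top face) [0.5284 0.224 ] 0.057
```

Run:
```python
from corr import *
corr(np.array([.5284,.2240,.057]),71.31,0,-.0033,np.array([.5244,.2235]),71.8,[.057,.045,.031])
```

```text
xyz [0.004, -0.0017, -0.0005] twist [0.0, 0.0054, -0.0074]
xyz [0.004, -0.0048, 0.0111] twist [0.0, 0.0054, -0.0074]
xyz [0.0041, -0.0085, 0.0246] twist [0.0, 0.0054, -0.0074]
```

Emit:
{"api": "servo_tool", "payload": {"targets": [{"xyz": [0.004,-0.0017,0],"twist": [0,0.005,-0.007],"jaw": 0.15},{"xyz": [0.004,-0.005,0.011],"twist": [0,0.005,-0.007],"jaw": 0.15},{"xyz": [0.004,-0.0085,0.0246],"twist": [0,0.005,-0.007],"jaw": 0.15},{"xyz": [0.004,-0.0085,0.0246],"twist": [0,0.005,-0.007],"jaw": 0.15},{"xyz": [0.004,-0.0085,0.0246],"twist": [0,0.005,-0.007],"jaw": 0.15},{"xyz": [0.004,-0.0085,0.0246],"twist": [0,0.005,-0.007],"jaw": 0.15},{"xyz": [0.004,-0.0085,0.0246],"twist": [0,0.005,-0.007],"jaw": 0.15}]}}

```text
clock: 14.85
tcp_pos: [0.533, 0.2532, -0.0048]
orientation: [0.021, 0.159, 0.979, 0.129]
wrist_force: [-0.7, -0.2, -1.9]
finger_gap: 0.0251
```

Run:
```python
from h import *
c=cam('wrist'); np.savez('w7.npz',**c); print(env.get_state()['wrist_force'])
cv2.imwrite('pics/w7.png',cv2.resize(c['color'][90:330,180:460],(700,600))[:,:,::-1])
import meas; meas.run(c,.037)
```

```text
[ 0.37798735 -0.50036837 -1.48725513]
jig bbox [  196    57   241   240 29098]
  dirs 71.8 71.83 width mm 90.5
jig dir 71.81 centre [0.5242 0.2228] from end
floor t [-23.4  23.5] s min 24.5 z 0.0108 top z 0.0187
key n 0 s  t 
plate bbox [  196    62   241   204 29742] slope along dj 0.0489 along nj 0.0058
  dirs 72.51 70.6 width mm 89.9
plate dir 71.56 centre(top face) [0.518  0.2033] 0.0206
```

View pics/w7.png

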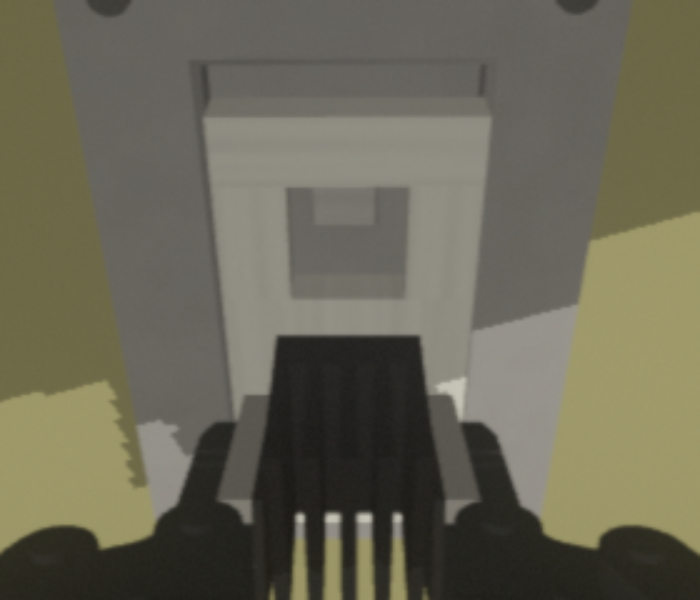

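The picture shows the plate parallel with the pocket and the key inside the window (key ≈(345,205), window cols 287–408). The pocket end at row 62 is still beyond the plate end at row 98–115, as perspective would give. I re-run with a tighter height band for the plate.

```bash
sed -i 's/np.abs(z-zp)<.02)/np.abs(z-zp)<.007)/' meas.py; python3 meas.py w7.npz .033 | tail -4
```

```text
key n 0 s  t 
plate bbox [ 261  132  115  106 7837] slope along dj -0.0016 along nj 0.0
  dirs 72.02 71.58 width mm 44.0
plate dir 71.8 centre(top face) [0.5242 0.2247] 0.0307
```

Run:
```python
from corr import *
corr(np.array([.5242,.2247,.0307]),71.8,-.0016,0,np.array([.5243,.2232]),71.8,[.0307,.0265,.023,.019])
```

```text
xyz [-0.0006, -0.0013, -0.0004] twist [-0.0016, 0.0, 0.0]
xyz [-0.0006, -0.0024, 0.0037] twist [-0.0016, 0.0, 0.0]
xyz [-0.0006, -0.0033, 0.007] twist [-0.0016, 0.0, 0.0]
xyz [-0.0006, -0.0043, 0.0109] twist [-0.0016, 0.0, 0.0]
```

Emit:
{"api": "servo_tool", "payload": {"targets": [{"xyz": [-0.0006,-0.0013,-0.0004],"twist": [-0.0016,0,0],"jaw": 0.15},{"xyz": [-0.0006,-0.0013,-0.0004],"twist": [-0.0016,0,0],"jaw": 0.15},{"xyz": [-0.0006,-0.0024,0.0037],"twist": [-0.0016,0,0],"jaw": 0.15},{"xyz": [-0.0006,-0.0024,0.0037],"twist": [-0.0016,0,0],"jaw": 0.15},{"xyz": [-0.0006,-0.0033,0.007],"twist": [-0.0016,0,0],"jaw": 0.15},{"xyz": [-0.0006,-0.0033,0.007],"twist": [-0.0016,0,0],"jaw": 0.15},{"xyz": [-0.0006,-0.0033,0.007],"twist": [-0.0016,0,0],"jaw": 0.15}]}}

```text
clock: 15.48
tcp_pos: [0.5319, 0.2515, -0.0139]
orientation: [0.02, 0.159, 0.979, 0.129]
wrist_force: [-0.2, -0.2, -0.5]
finger_gap: 0.0253
```

```bash
python3 - <<'E'
from h import *
c=cam('wrist'); np.savez('w8.npz',**c); print(env.get_state()['wrist_force'])
E
python3 meas.py w8.npz .0285 | tail -3
```

```text
[ 0.2192146   0.52503367 -0.97740269]
plate bbox [288 224  35  22 534] slope along dj 0.4007 along nj -0.0653
  dirs 69.63 1.02 width mm 11.2
plate dir 35.33 centre(top face) [0.5631 0.2436] 0.0438
```

No force, and the plate is already about 5 mm into the pocket. Lowering the rest.

Emit:
{"api": "servo_tool", "payload": {"targets": [{"xyz": [0,-0.0004,0.0015],"twist": [0,0,0],"jaw": 0.15},{"xyz": [0,-0.0008,0.003],"twist": [0,0,0],"jaw": 0.15},{"xyz": [0,-0.0008,0.003],"twist": [0,0,0],"jaw": 0.15},{"xyz": [0,-0.0008,0.003],"twist": [0,0,0],"jaw": 0.15}]}}

```text
clock: 15.87
tcp_pos: [0.5322, 0.2515, -0.0166]
orientation: [0.02, 0.159, 0.979, 0.129]
wrist_force: [-0.3, -0.1, -1.7]
finger_gap: 0.0253
```

Run:
```python
from h import *
s=env.get_state(); print(s['wrist_force'],s['tcp_pos'])
c=cam('wrist'); np.savez('w9.npz',**c)
P=pts(c); jx=u2(71.8)[:2]; jy=np.array([-jx[1],jx[0]]); q=P[...,:2]-np.array([.5243,.2232]); a=q@jx*1e3; b=q@jy*1e3; z=P[...,2]*1e3; d=c['depth']>0
for n,m in dict(bar=(a>-44)&(a<-36)&(abs(b)<19),cheekL=(a>-30)&(a<-16)&(b>-19)&(b<-13),cheekR=(a>-30)&(a<-16)&(b<19)&(b>13),jigend=(a>-64)&(a<-52)&(abs(b)<30),jigL=(a>-35)&(a<-10)&(b>-40)&(b<-28),jigR=(a>-35)&(a<-10)&(b<40)&(b>28)).items(): print(n,(m&d).sum(),np.median(z[m&d]).round(2))
```

```text
[-0.27940808 -0.12380041 -1.67200439] [ 0.53224777  0.25151443 -0.01662125]
bar 1842 18.85
cheekL 1570 94.34
cheekR 1544 94.79
jigend 5508 18.73
jigL 1485 18.7
jigR 1479 18.79
```

The bar is flush with the jig (18.85 against 18.75 mm). Releasing.

Emit:
{"api": "servo_tool", "payload": {"targets": [{"xyz": [0,0,0],"twist": [0,0,0],"jaw": 0.35},{"xyz": [0,0,0],"twist": [0,0,0],"jaw": 0.4},{"xyz": [0,0,0],"twist": [0,0,0],"jaw": 0.5},{"xyz": [0,0,0],"twist": [0,0,0],"jaw": 0.6},{"xyz": [0,0,0],"twist": [0,0,0],"jaw": 0.6},{"xyz": [0,0,-0.02],"twist": [0,0,0],"jaw": 0.6},{"xyz": [0,0,-0.05],"twist": [0,0,0],"jaw": 0.6},{"xyz": [0,0,-0.085],"twist": [0,0,0],"jaw": 0.6},{"xyz": [0,0,-0.12],"twist": [0,0,0],"jaw": 0.6},{"xyz": [0,0,-0.15],"twist": [0,0,0],"jaw": 0.6},{"xyz": [0,0,-0.15],"twist": [0,0,0],"jaw": 0.6}]}}

```text
clock: 16.83
tcp_pos: [0.5241, 0.2142, 0.1352]
orientation: [0.025, 0.159, 0.978, 0.131]
wrist_force: [0.7, 0.7, -0.2]
finger_gap: 0.0514
```

Run:
```python
from h import *
s=env.get_state(); print(s['wrist_force'].round(1),s['tcp_pos'].round(3),s['clock'])
c=cam('wrist'); np.savez('w10.npz',**c); sc=cam('scene')['color']
cv2.imwrite('pics/w10.png',np.hstack([cv2.resize(c['color'][0:300,170:470],(480,480)),cv2.resize(sc,(320,200),interpolation=cv2.INTER_AREA).repeat(1,0) if 0 else cv2.copyMakeBorder(cv2.resize(sc,(320,200),interpolation=cv2.INTER_AREA),0,280,0,0,0)])[:,:,::-1])
P=pts(c); jx=u2(71.8)[:2]; jy=np.array([-jx[1],jx[0]]); q=P[...,:2]-np.array([.5243,.2232]); a=q@jx*1e3; b=q@jy*1e3; z=P[...,2]*1e3; d=c['depth']>0
for n,m in dict(bar=(a>-44)&(a<-36)&(abs(b)<19),cheekL=(a>-30)&(a<-16)&(b>-19)&(b<-13),cheekR=(a>-30)&(a<-16)&(b<19)&(b>13),tail=(a>36)&(a<44)&(abs(b)<19),key=(a>-27)&(a<-19)&(abs(b)<4),fin=(abs(a-15)<17)&(abs(b)<12)&(z>30),jigend=(a>-64)&(a<-52)&(abs(b)<30),jigE2=(a<64)&(a>52)&(abs(b)<30),jigL=(a>-35)&(a<-10)&(b>-40)&(b<-28),jigR=(a>-35)&(a<-10)&(b<40)&(b>28)).items():
    m=m&d
    if m.sum(): print(n,m.sum(),np.median(z[m]).round(2))
f=d&(z>30)&(z<60)&(abs(a)<60)&(abs(b)<40); print('fins a',np.percentile(a[f],[1,99]).round(1),'b',np.percentile(b[f],[1,99]).round(1))
```

```text
[ 0.7  0.7 -0.2] [0.524 0.214 0.135] 16.8333
bar 434 18.72
cheekL 108 18.81
cheekR 107 18.85
tail 97 18.77
key 88 18.37
fin 569 48.5
jigend 7793 244.76
jigE2 547 18.71
jigL 1902 190.59
jigR 1195 192.21
fins a [-3.2 34.3] b [-12.4  13.3]
```

View pics/w10.png

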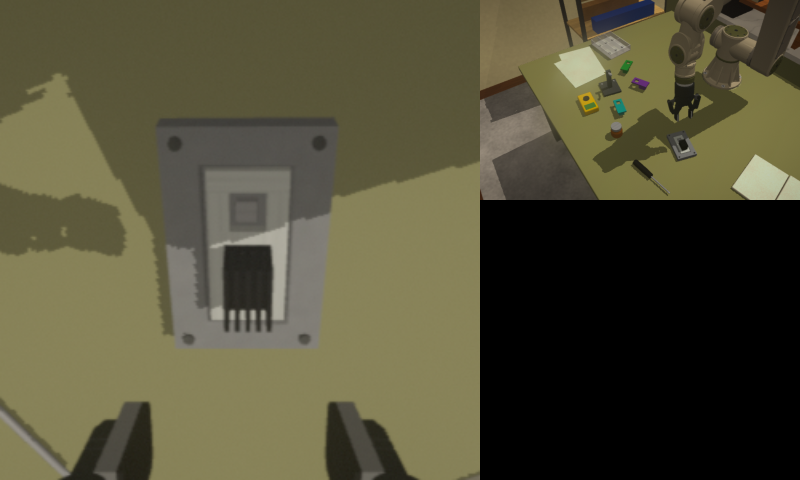

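The picture shows the plate flush in the pocket, the key centred in the window at (248,212), fins up and the gripper clear. Handing in.

```bash
python3 -c "
from workcell import env
print(env.hand_in())"
```

```text
the job is handed in; nothing more can be done
None
```

The heat sink is off the hook and seated in the jig pocket, released, with the job handed in at about 17 s. I gripped it by its fins, raised it and tilted it to about 42°. It then went out along the leg, levelling off past the barb. The wrist force readings between moves stayed under about 3 N while unhooking.

**Last checks, from the wrist camera after release:**
- **Flush:** the plate's bar, cheeks and tail read 18.7–18.85 mm against 18.7 mm for the jig top.
- **Position:** the fin block is within about 0.5 mm of where it should be.
- **Orientation:** the fins are up and the key is centred in the window.
- **Gripper:** it is clear, about 0.15 m back.
- **Bystanders:** they looked to be in place in the last scene picture; I did not measure them.

**What disagreed:**
- **First grasp missed:** the real fingertips appeared about 40 mm behind the reported TCP. The first closing met nothing in front of the fins, so I reopened, advanced by camera measurement and gripped again.
- **Jig centre:** the estimates from the jig's end edge and from the key differed by about 0.8 mm. I used a point between them, and the plate went in without resistance.

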